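Line up laser-cut links for marking and trip the cycle

TASK

Put the dark steel offcut into the orange scrap bin, line up every aluminium link on the green layout sheet (one per lane, starting with the red lane and skipping none; lying flat, centred on the lane's line, square to the blue fence, with the round head touching it), and push the yellow-headed safety pin fully down through both holes of the interlock clevis, in any order. When all that is in place, push the green trip plunger fully in and let it spring back out. Leave the other things on the bench alone, and if anything gets knocked out of place, put it right.

Things in the scene. Friction and masses are not known exactly. Their poses are not given: they have to be found in the camera images.
- layout: fixed green sheet, 185 (x) x 400 mm (y), with a blue fence bar, 22 mm high, along its far edge; near face at x = +60 mm. Origin at bench height on lane 3's line; x to the fence. Lane lines run along x: lane 1 red at y = +140, lanes 2 to 5 white at +70, 0, -70, -140 mm. A link centred on its line with its head on the fence has its origin at x = 0
- fence (a point): middle of the fence's near face, 11 mm above the sheet
- link1: laser-cut aluminium link, 120 mm long, 10 mm thick, 0.1 kg: round head 44 mm across at the +x end (its centre at x = +38 mm), straight neck 22 mm wide, rounded tail at x = -60 mm. Origin at mid-length on its underside. Starts flat on the bench, head roughly away from the robot. Three to five of the links are there
- link2: laser-cut aluminium link, 120 mm long, 10 mm thick, 0.1 kg: round head 44 mm across at the +x end (its centre at x = +38 mm), straight neck 22 mm wide, rounded tail at x = -60 mm. Origin at mid-length on its underside. Starts flat on the bench, head roughly away from the robot. Three to five of the links are there
- link3: laser-cut aluminium link, 120 mm long, 10 mm thick, 0.1 kg: round head 44 mm across at the +x end (its centre at x = +38 mm), straight neck 22 mm wide, rounded tail at x = -60 mm. Origin at mid-length on its underside. Starts flat on the bench, head roughly away from the robot. Three to five of the links are there
- link4: laser-cut aluminium link, 120 mm long, 10 mm thick, 0.1 kg: round head 44 mm across at the +x end (its centre at x = +38 mm), straight neck 22 mm wide, rounded tail at x = -60 mm. Origin at mid-length on its underside. Starts flat on the bench, head roughly away from the robot. Three to five of the links are there
- link5: laser-cut aluminium link, 120 mm long, 10 mm thick, 0.1 kg: round head 44 mm across at the +x end (its centre at x = +38 mm), straight neck 22 mm wide, rounded tail at x = -60 mm. Origin at mid-length on its underside. Starts flat on the bench, head roughly away from the robot. Three to five of the links are there
- offcut: dark steel offcut strip with a red paint band across its middle, 110 mm (its x) by 24 mm by 12 mm, origin at the centre of its underside; starts lying on the layout sheet
- scrap_bin: orange open scrap bin, outside 150 mm (x) by 130 mm (y) by 40 mm high, walls and floor 4 mm, fixed; origin at the centre of its underside
- pin_rest: wooden block 60 x 60 x 66 mm with an 18 mm hole right through, fixed; origin at the centre of its underside. The pin starts standing in it
- pin: steel safety pin, upright, 0.12 kg: shank 14 mm thick and 62 mm long with tapered tip, collar 36 mm across and 4 mm thick, then a yellow cylindrical head 26 mm across and 38 mm high (66 to 104 mm above the origin). Origin at the centre of the tip, z up along the pin
- clevis: fixed interlock clevis: dark steel lower lug and, 20 mm above it, aluminium upper ear, both 60 x 60 mm with an 18 mm hole, one above the other; grey web on the +x side, level with the top, which is 66 mm above the bench. Origin at bench height on the hole axis. Fully home, collar on the top, the pin's origin is 4 mm above this origin
- clevis_hole (a point): mouth of the clevis's hole, on its axis in the top face
- trip: grey trip switch box 90 (x) x 70 (y) x 90 mm high with a yellow top label, fixed; origin at the centre of its underside; the plunger sticks out of its -x side and is pushed in along the box's +x axis
- plunger_face (a point): centre of the outer face of the green push disc of the plunger (40 mm across, 62 mm above the bench); moves with the plunger
- plunger (a joint): travel of the sprung plunger: 0 when out, 0.030 m when fully in; the spring takes 4 N at the start and 10 N at the end and returns it
- tape_roll: roll of amber adhesive tape, 80 mm across, 24 mm high; a bystander to be left alone; origin at the centre of its underside
- marker: red marker pen, 130 mm long, lying down; a bystander to be left alone; origin at the centre of its underside
- deburrer: deburring hand tool, 170 mm long, lying down; a bystander to be left alone; origin at the centre of its underside
- mug: blue mug, 80 mm across, 90 mm high; a bystander to be left alone; origin at the centre of its underside
- cleaner: white bottle of cleaner, 60 mm across, 170 mm high; a bystander to be left alone; origin at the centre of its underside
There are look-alikes about, which are no part of the job. What is shaped like the link1 but brown, pink or purple is not meant.

How it is judged (in metres and radians):
On the way, in this order (a step that is already met when the one before it is completed fails the run):
1. the offcut is in the bin, all links are lined up in the lanes from the red one on, and the pin is home (x of link1 in the frame of layout between -0.006 and 0.006 m and angle between the x axis of each of link1, link2, link3, link4, link5 and the x axis of layout, either way round below 0.09 rad and x of fence in the frame of link1 above 0.02 m and height (world z) of each of link1, link2, link3, link4, link5 below 0.004 m and angle between each of link1, link2, link3, link4, link5's own z axis and vertical below 0.1 rad and (y of link1 in the frame of layout between 0.133 and 0.147 m or y of link1 in the frame of layout between 0.063 and 0.077 m or y of link1 in the frame of layout between -0.007 and 0.007 m or y of link1 in the frame of layout between -0.077 and -0.063 m or y of link1 in the frame of layout between -0.147 and -0.133 m) and x of link2 in the frame of layout between -0.006 and 0.006 m and x of fence in the frame of link2 above 0.02 m and (y of link2 in the frame of layout between 0.133 and 0.147 m or y of link2 in the frame of layout between 0.063 and 0.077 m or y of link2 in the frame of layout between -0.007 and 0.007 m or y of link2 in the frame of layout between -0.077 and -0.063 m or y of link2 in the frame of layout between -0.147 and -0.133 m) and x of link3 in the frame of layout between -0.006 and 0.006 m and x of fence in the frame of link3 above 0.02 m and (y of link3 in the frame of layout between 0.133 and 0.147 m or y of link3 in the frame of layout between 0.063 and 0.077 m or y of link3 in the frame of layout between -0.007 and 0.007 m or y of link3 in the frame of layout between -0.077 and -0.063 m or y of link3 in the frame of layout between -0.147 and -0.133 m) and x of link4 in the frame of layout between -0.006 and 0.006 m and x of fence in the frame of link4 above 0.02 m and (y of link4 in the frame of layout between 0.133 and 0.147 m or y of link4 in the frame of layout between 0.063 and 0.077 m or y of link4 in the frame of layout between -0.007 and 0.007 m or y of link4 in the frame of layout between -0.077 and -0.063 m or y of link4 in the frame of layout between -0.147 and -0.133 m) and x of link5 in the frame of layout between -0.006 and 0.006 m and x of fence in the frame of link5 above 0.02 m and (y of link5 in the frame of layout between 0.133 and 0.147 m or y of link5 in the frame of layout between 0.063 and 0.077 m or y of link5 in the frame of layout between -0.007 and 0.007 m or y of link5 in the frame of layout between -0.077 and -0.063 m or y of link5 in the frame of layout between -0.147 and -0.133 m) and (y of link1 in the frame of layout between 0.133 and 0.147 m or y of link2 in the frame of layout between 0.133 and 0.147 m or y of link3 in the frame of layout between 0.133 and 0.147 m or y of link4 in the frame of layout between 0.133 and 0.147 m or y of link5 in the frame of layout between 0.133 and 0.147 m) and (y of link1 in the frame of layout between 0.063 and 0.077 m or y of link2 in the frame of layout between 0.063 and 0.077 m or y of link3 in the frame of layout between 0.063 and 0.077 m or y of link4 in the frame of layout between 0.063 and 0.077 m or y of link5 in the frame of layout between 0.063 and 0.077 m) and (y of link1 in the frame of layout between -0.007 and 0.007 m or y of link2 in the frame of layout between -0.007 and 0.007 m or y of link3 in the frame of layout between -0.007 and 0.007 m or y of link4 in the frame of layout between -0.007 and 0.007 m or y of link5 in the frame of layout between -0.007 and 0.007 m) and (y of each of link1, link2, link3, link4, link5 in the frame of layout above -0.12 m or y of link1 in the frame of layout between -0.077 and -0.063 m or y of link2 in the frame of layout between -0.077 and -0.063 m or y of link3 in the frame of layout between -0.077 and -0.063 m or y of link4 in the frame of layout between -0.077 and -0.063 m or y of link5 in the frame of layout between -0.077 and -0.063 m) and x of offcut in the frame of scrap_bin between -0.072 and 0.072 m and y of offcut in the frame of scrap_bin between -0.062 and 0.062 m and height (world z) of offcut below 0.045 m and horizontal distance between pin and clevis_hole below 0.006 m and z of pin in the frame of clevis below 0.01 m and angle between pin's own z axis and vertical below 0.12 rad), for 0.2 s.
2. with all that in place, the plunger is pushed fully in (past 25 of its 30 mm) (all of step 1 and value of joint plunger above 0.025 m), for 0.05 s.
At the end, for the whole second after the job is handed in: Links flat, one per lane from the red lane on, none skipped: within 7 mm of the line, 0.09 rad of square, head within 6 mm of the fence. Offcut in the bin. Pin upright through both clevis holes, collar within 6 mm of the top. Plunger out again (4 mm). All at rest (all of step 1 and linear speed of each of link1, link2, link3, link4, link5, offcut, pin below 0.02 m/s and value of joint plunger below 0.004 m); the robot touches nothing.
It fails at once if a bystander is shifted by more than 40 mm, or the mug or bottle is tipped over (distance of any of tape_roll, marker, deburrer, mug, cleaner from where it was at the start of the episode above 0.04 m or angle between any of mug, cleaner's own z axis and vertical above 0.6 rad).
Of link1, link2, link3, link4, link5 only 3 to 5 are there at a start; the rules pass over those that are not, and their reading is None.
At some moment in a run one of link1, link2, link3, link4, link5 may be knocked a few centimetres aside while the robot is not near it.
It also fails if it takes over 210 s, if anything falls off the work surface, if the arm or the gripper's body presses on something with over 40 N, if the wrist force passes 120 N, or if a joint passes its speed limit or range.

ROBOT

A 6-joint arm with a two-finger parallel gripper is mounted at the origin on the work surface. World frame = base frame: x ahead of the robot, y to its left, z up, the work surface at z = 0. Lengths are in mm, angles in degrees, forces in N, time in s.
With the tool pointing down it reaches from about 300 to 850 mm from the base axis. Payload 4.2 kg.
Tool frame: the origin (TCP) lies midway between the tips of the shut fingers; the grasp point (between the pads) lies env.grasp_offset behind it (env.grasp_offset is the distance from the TCP to the grasp point, in mm); y points along the fingers, x is the direction in which the jaws open and shut, and the axes are right-handed (so a half turn about y gives the same grasp; the last joint's range is limited). The gripper opens to 91 mm and grips with 3 to 60 N. Pads are 32 mm wide; open, the fingers measure 118 mm over their backs; the gripper's body (76 mm by 178 mm) begins 60 mm behind the grasp point.
Start: joints at [67.151, 18.312, 89.639, -0, 72.044, -1.146], TCP at [212.642, 534.253, 213.976] pointing down, gripper open.
Joint ranges: [-177.97, 177.97], [-48.28, 115.42], [12.27, 149.76], [-77.06, 257.06], [2.81, 150.46], [-146.56, 146.56]. Speed limits (degrees/s): [147.25, 147.25, 180, 180, 180, 180].

INTERFACE

Orientations are given as [roll, pitch, yaw] about the fixed x, y, z axes, in that order (R = Rz(yaw) Ry(pitch) Rx(roll)).
In Python, from workcell import state, vision, job, env gives the robot as it stands.
- The arm moves only by the shell command python3 -m handwheel 'ROWS' [FORCE]. ROWS is JSON, a list of rows, each a list of 3 entries, a list of its own where there are three numbers: the finger opening in cm, from 0 to 9.12, then the shift along the tool's x, y, z in cm, then the turn about the tool's y in degrees. A call has 1 to 10 rows; each row is the pose to reach, as a shift and turn from the pose measured when the call began, along the tool's axes at that moment; what a row does not reach only later rows make up. A row lasts 1/10 s, in which the tool goes at most 50 mm and 8.59 degrees, less where a joint would pass 70% of its speed; a pose out of reach is approached as far as the arm can. A call with a gripper value outside its range is refused whole. The fingers move at their own pace and stop on an object; FORCE is the grip in N (left out, the last holds). Time passes only in rows, so rows that repeat a pose let the fingers close. It gives the time, the measured TCP pose, the force and the opening at its end, in the units of the state.
- state(): the state, without advancing time (a new reading comes with each control period).
- vision.grab_frame(name): name is "scene" or "top" or "wrist"; returns the picture (400x640x3 uint8, red, green, blue); there is no depth.
- vision.camera_model(name): a dict with "fov_y" (degrees; the focal length in pixels is half the picture's height over the tangent of half this angle, whatever the lens; pixels are square), "cx", "cy" (the principal point, pixels), "extrinsics" (4x4, takes a point from world to camera coordinates). Camera axes: x right, y up, looking along -z (the intrinsics and any distortion apply to the point x, -y, -z); pixel columns grow to the right and rows downward; lengths in mm; the calibration is good to about 2 mm. A picture is of the moment at which its call begins: read the wrist's pose just before it. camera_model takes no time and is no camera call; for the wrist camera it gives the pose at the moment of the call.
- job.job_done(): hands the job in, once; it reports no verdict.
The state is a dict: "time_s": time; "qpos": joint angles; "qvel": joint speeds; "effort": joint torques, N m; "ee_pos": TCP position; "ee_rot": TCP orientation; "force": force on the tool from outside, world axes, zero at the start; "torque": the same for the moment, N m; "gripper_width": finger opening in mm.
Only numpy, scipy, OpenCV 4.12 (cv2) and the standard library are available. Lean on these libraries where they do the work, as an engineer would, in place of code of your own. Each camera call takes 0.05 s, during which the arm holds its last target.

## Working session

There is one attempt and no reset: what is moved stays moved. The work goes in short steps, Python scripts to look and compute and a shell command to move; the robot and the scene stay as the last step left them, time stands still between calls to the robot, and variables do not carry over. Pictures are saved under pics/ and viewed, and the job is handed in when it is done.

```bash
ls; mkdir -p pics; python3 - <<'E'
from workcell import state, vision, job, env
import cv2, numpy as np
s=state(); print(s); print(env.grasp_offset)
for n in ("scene","top","wrist"):
    m=vision.camera_model(n); print(n,m)
    f=vision.grab_frame(n); cv2.imwrite(f"pics/{n}0.png",f[:,:,::-1])
E
```

```text
pics
{'time_s': 0.0, 'qpos': array([ 6.71491422e+01,  1.83496506e+01,  8.97050985e+01,  3.90069097e-05,
        7.20431794e+01, -1.14545702e+00]), 'qvel': array([ 0.04330144,  0.01482539, -0.0085408 , -0.01580006,  0.13770308,
       -0.02892325]), 'effort': array([-2.46256539e-03, -4.12452829e+01, -2.31971079e+01,  7.26330187e-02,
        4.53576038e-02, -1.29625587e-04]), 'ee_pos': array([212.45771743, 533.77802354, 213.1490887 ]), 'ee_rot': array([-89.99800526,   0.09790816,  68.29458888]), 'force': array([ 0.57197661,  0.76665883, -0.84282747]), 'torque': array([-0.01991298,  0.04414086,  0.0306665 ]), 'gripper_width': 91.4451117260151}
18.8
scene {'fov_y': 54.445124127292125, 'cx': 313.7815355696034, 'cy': 202.03364571178696, 'extrinsics': array([[-7.69456851e-01,  6.38638374e-01,  8.78533155e-03,
         4.31573313e+02],
       [-4.66123103e-01, -5.70901120e-01,  6.75870671e-01,
         1.43009880e+02],
       [ 4.36652502e-01,  5.15958272e-01,  7.36967879e-01,
        -1.51280883e+03],
       [ 0.00000000e+00,  0.00000000e+00,  0.00000000e+00,
         1.00000000e+00]])}
top
[... 180 characters left out ...]

       [ 9.88772876e-01, -2.56710538e-02,  1.47204611e-01,
        -4.94680737e+02],
       [-1.47672485e-01, -1.73869338e-02,  9.88883477e-01,
        -1.38112848e+03],
       [ 0.00000000e+00,  0.00000000e+00,  0.00000000e+00,
         1.00000000e+00]])}
wrist {'fov_y': 69.00423469280561, 'cx': 317.39268113419934, 'cy': 198.68753228428673, 'extrinsics': array([[ 3.69163877e-01,  9.29363625e-01, -1.13350392e-03,
        -5.75299404e+02],
       [-8.94227444e-01,  3.54874279e-01, -2.72803086e-01,
         3.09444483e+01],
       [-2.53131014e-01,  1.01722655e-01,  9.62069224e-01,
        -3.91902462e+02],
       [ 0.00000000e+00,  0.00000000e+00,  0.00000000e+00,
         1.00000000e+00]])}
```

View pics/scene0.png

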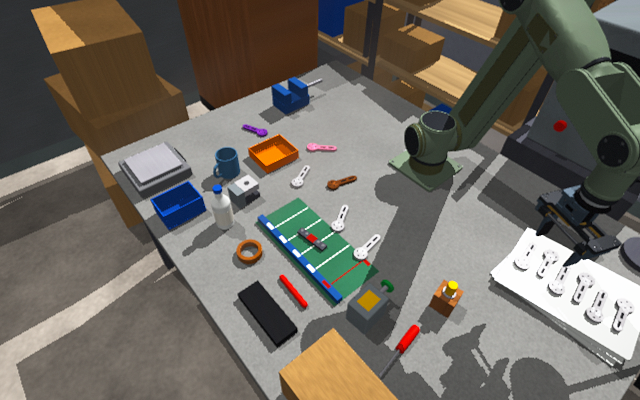

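View pics/top0.png

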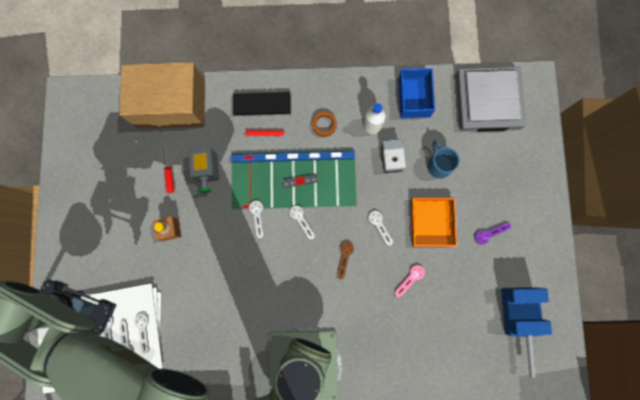

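View pics/wrist0.png

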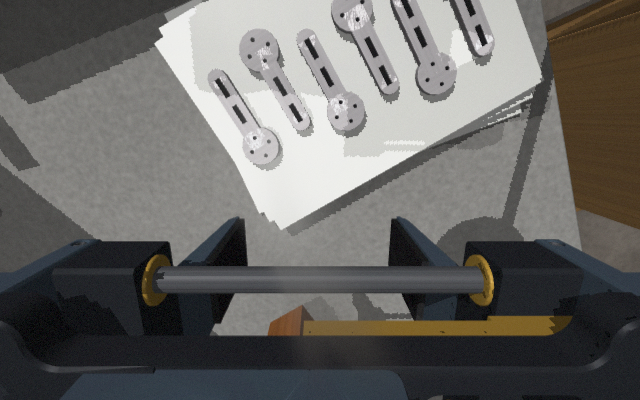

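```bash
cat > h.py <<'E'
from workcell import state, vision, job, env
import cv2, numpy as np
from scipy.spatial.transform import Rotation as Rot
def tool():
    s=state(); return np.array(s['ee_pos']), Rot.from_euler('xyz',s['ee_rot'],degrees=True).as_matrix(), s
def model(n):
    m=vision.camera_model(n); f=200/np.tan(np.radians(m['fov_y']/2)); return f,m['cx'],m['cy'],np.array(m['extrinsics'])
def grab(n):
    M=model(n); return vision.grab_frame(n), M
def cast(M,uv,z):
    f,cx,cy,E=M; uv=np.atleast_2d(np.array(uv,float))
    d=np.stack([(uv[:,0]-cx)/f,-(uv[:,1]-cy)/f,-np.ones(len(uv))],1)
    R=E[:3,:3]; c=-R.T@E[:3,3]; w=d@R
    return c+w*((z-c[2])/w[:,2])[:,None]
def proj(M,p):
    f,cx,cy,E=M; p=np.atleast_2d(np.array(p,float)); q=p@E[:3,:3].T+E[:3,3]
    return np.stack([cx+f*q[:,0]/-q[:,2], cy-f*q[:,1]/-q[:,2]],1)
def tri(M1,uv1,M2,uv2):
    A=[];b=[]
    for M,uv in ((M1,uv1),(M2,uv2)):
        f,cx,cy,E=M; c=-E[:3,:3].T@E[:3,3]; d=np.array([(uv[0]-cx)/f,-(uv[1]-cy)/f,-1])@E[:3,:3]; d/=np.linalg.norm(d)
        P=np.eye(3)-np.outer(d,d); A.append(P); b.append(P@c)
    return np.linalg.lstsq(np.vstack(A),np.hstack(b),rcond=None)[0]
def crop(img,x0,y0,x1,y1,k,name):
    c=img[y0:y1,x0:x1,::-1]; cv2.imwrite('pics/'+name+'.png',cv2.resize(np.ascontiguousarray(c),None,fx=k,fy=k,interpolation=cv2.INTER_CUBIC))
def go(target,yaw=None):
    """print shift in tool axes (cm) and turn (deg) from current pose to world target TCP & tool yaw"""
    p,R,s=tool(); d=R.T@(np.array(target,float)-p)/10
    out='shift cm '+str(np.round(d,2))
    if yaw is not None:
        cur=np.degrees(np.arctan2(R[1,0],R[0,0])); t=-(yaw-cur); t=(t+90)%180-90
        out+=' turn %.1f (cur yaw %.1f, q6 %.1f)'%(t,cur,s['qpos'][5])
    print(out)
E
python3 - <<'E'
from h import *
p,R,s=tool()
for n in("scene","top","wrist"):
    f,cx,cy,E=model(n); c=-E[:3,:3].T@E[:3,3]; print(n,f,c)
    if n=='wrist':
        print(R.T@(c-p), (R.T@E[:3,:3].T).round(3))
t=cv2.imread('pics/top0.png')[:,:,::-1]
crop(t,140,80,460,300,2.5,'topc')
M=model('top')
for nm,uv,z in [('L1h',(256,205),10),('L2h',(296,211),10),('L3h',(375,215),10),('off',(300,181),12),('bin',(434,222),20),('pin',(159,227),104),('clevis',(394,157),66),('trip',(200,161),90),('plg',(204,190),62),('fenceL',(233,157),22),('fenceR',(355,155),22)]:
    print(nm,cast(M,uv,z)[0].round(0))
E
```

```text
scene 388.7812640491599 [1059.30901256  586.57145262 1014.44381752]
top 456.14979482109226 [ 284.06315767  -85.2763218  1437.57493579]
wrist 290.97876905531905 [140.86102222 563.57694354 384.93846069]
[   0.85685364 -171.59937341   77.53613552] [[ 1.    -0.001 -0.001]
 [-0.     0.273 -0.962]
 [ 0.001  0.962  0.273]]
L1h [492. 139.  10.]
L2h [469.  13.  10.]
L3h [ 450. -236.   10.]
off [565.  -2.  12.]
bin [ 422. -416.   20.]
pin [420. 412. 104.]
clevis [ 622. -295.   66.]
trip [620. 297.  90.]
plg [535. 292.  62.]
fenceL [647. 211.  22.]
fenceR [ 642. -179.   22.]
```

View pics/topc.png

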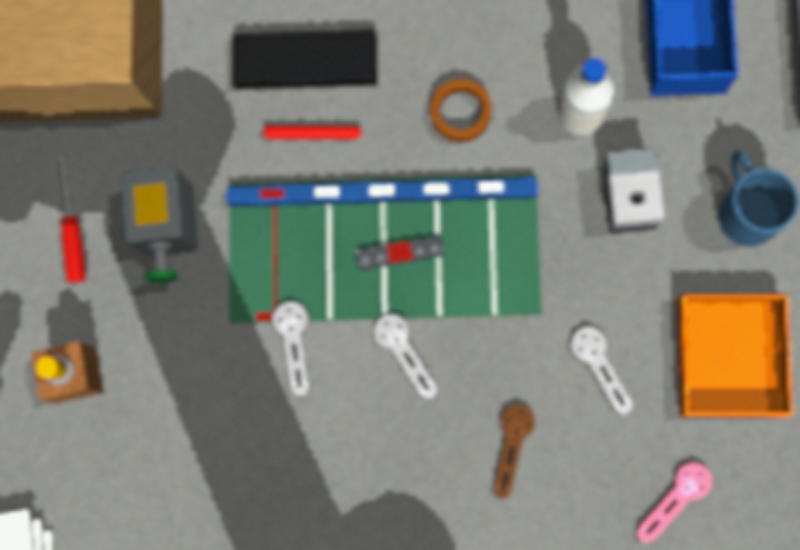

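```bash
python3 - <<'E'
from h import *
go([350,0,245],90); go([300,250,245],90)
E
```

```text
shift cm [-44.52  -3.11 -32.52] turn -21.7 (cur yaw 68.3, q6 -1.1)
shift cm [-23.15  -3.14 -18.63] turn -21.7 (cur yaw 68.3, q6 -1.1)
```

```bash
T='[9.1,[-44.5,-3.1,-32.5],-21.7]'; python3 -m handwheel '[[9.1,[-44.5,-3.1,-32.5],-21.7],[9.1,[-44.5,-3.1,-32.5],-21.7],[9.1,[-44.5,-3.1,-32.5],-21.7],[9.1,[-44.5,-3.1,-32.5],-21.7],[9.1,[-44.5,-3.1,-32.5],-21.7],[9.1,[-44.5,-3.1,-32.5],-21.7],[9.1,[-44.5,-3.1,-32.5],-21.7],[9.1,[-44.5,-3.1,-32.5],-21.7],[9.1,[-44.5,-3.1,-32.5],-21.7],[9.1,[-44.5,-3.1,-32.5],-21.7]]' 20
python3 - <<'E'
from h import *
go([350,0,245],90)
E
```

```text
time_s: 1.15
ee_pos: [336.8, 48.9, 242.2]
ee_rot: [-90.0, 0.1, 90.0]
force: [0.9, -0.2, -1.2]
gripper_width: 91.2
shift cm [-4.89 -0.27 -1.32] turn 0.0 (cur yaw 90.0, q6 -83.6)
```

```bash
python3 -m handwheel '[[9.1,[-5,-0.3,-1.3],0],[9.1,[-5,-0.3,-1.3],0],[9.1,[-5,-0.3,-1.3],0]]'
python3 - <<'E'
from h import *
f,M=grab('wrist'); np.savez('w1.npz',f=f,E=M[3]); print(state()['ee_pos'])
crop(f,0,0,640,240,1.25,'w1')
t,_=grab('top'); crop(t,0,200,300,400,2.5,'t1')
E
```

```text
time_s: 1.45
ee_pos: [349.7, -2.1, 245.1]
ee_rot: [-90.0, 0.0, 89.8]
force: [-1.0, 1.5, 0.2]
gripper_width: 90.9
[349.40348492  -0.99662663 245.02342118]
```

View pics/w1.png

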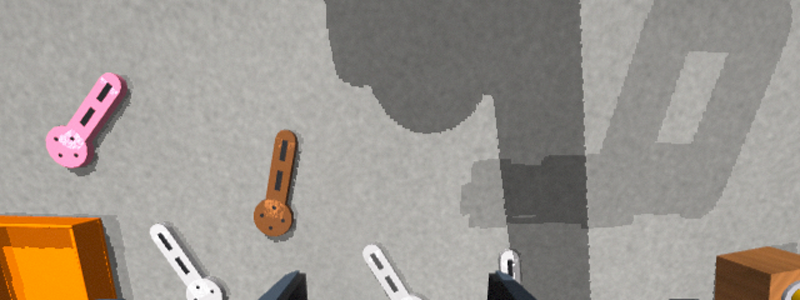

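View pics/t1.png

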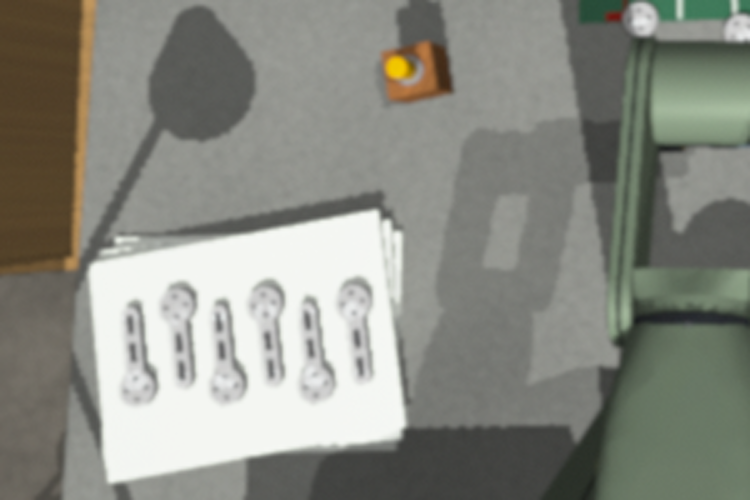

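```bash
python3 -m handwheel '[[9.1,[0,-5.5,-29],0],[9.1,[0,-5.5,-29],0],[9.1,[0,-5.5,-29],0],[9.1,[0,-5.5,-29],0],[9.1,[0,-5.5,-29],0],[9.1,[0,-5.5,-29],0],[9.1,[0,-5.5,-29],0],[9.1,[0,-5.5,-29],0]]'
python3 - <<'E'
from h import *
f,M=grab('wrist'); np.savez('w2.npz',f=f,E=M[3]); print(state()['ee_pos'])
crop(f,0,0,640,400,1.25,'w2')
E
```

```text
time_s: 2.35
ee_pos: [639.4, 2.9, 298.4]
ee_rot: [-89.8, -0.0, 90.3]
force: [-0.0, -0.5, 0.5]
gripper_width: 91.1
[638.49365351   2.44349099 299.03443901]
```

View pics/w2.png

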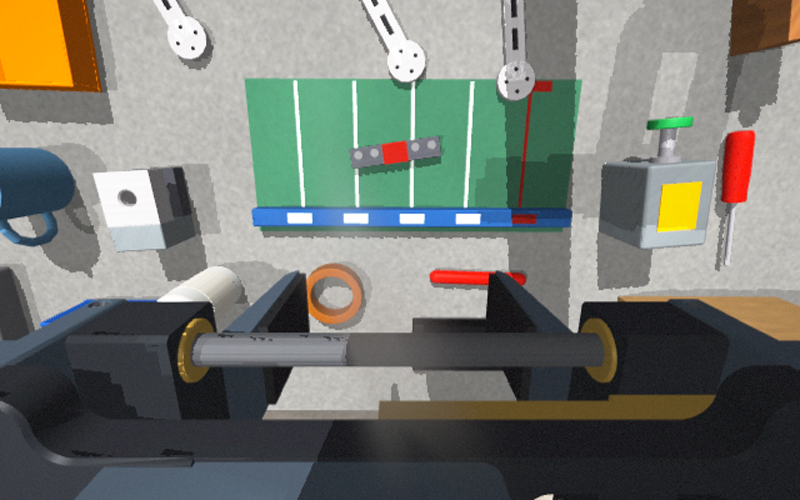

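```bash
cat > m.py <<'E'
from h import *
def blobs(f,lo,hi,amin=30,roi=None):
    hsv=cv2.cvtColor(np.ascontiguousarray(f),cv2.COLOR_RGB2HSV); m=cv2.inRange(hsv,np.array(lo),np.array(hi))
    if roi: 
        k=np.zeros_like(m); x0,y0,x1,y1=roi; k[y0:y1,x0:x1]=1; m=m*k
    cs,_=cv2.findContours(m,cv2.RETR_EXTERNAL,cv2.CHAIN_APPROX_NONE)
    return m,[c for c in sorted(cs,key=cv2.contourArea,reverse=True) if cv2.contourArea(c)>amin]
E
python3 - <<'E'
from m import *
d=np.load('w2.npz'); f=d['f']; M0=model('wrist'); M=(M0[0],M0[1],M0[2],d['E'])
# sheet corners
m,c=blobs(f,(65,60,30),(90,255,255),500,(150,40,500,190)); cnt=c[0]
print('green',cv2.boundingRect(cnt))
hsv=cv2.cvtColor(f,cv2.COLOR_RGB2HSV)
# fence blue blob
m,c=blobs(f,(100,120,40),(125,255,255),300,(190,150,480,200))
for k in c: 
    r=cv2.minAreaRect(k); b=cv2.boxPoints(r); print('fence',b.round(1).tolist()); print(cast(M,b,22).round(1).tolist(), cast(M,b,0).round(1).tolist())
# white lines per row in sheet
for v in (75,95,150,158):
    row=f[v].astype(int); sat=row.max(1)-row.min(1); on=[u for u in range(190,480) if row[u].min()>150 and sat[u]<50]
    red=[u for u in range(400,480) if row[u,0]>1.6*row[u,1] and row[u,0]>60]
    g=np.split(np.array(on),np.where(np.diff(on)>2)[0]+1) if on else []
    uv=[(k.mean()+.0,v) for k in g if len(k)]+([(np.mean(red),v)] if red else [])
    if uv: print(v,[ (round(u[0],1),p.round(1).tolist()) for u,p in zip(uv,cast(M,uv,0)[:,:2])])
E
```

```text
green (196, 63, 133, 103)
fence [[201.89999389648438, 180.39999389648438], [202.0, 164.8000030517578], [456.1000061035156, 166.0], [456.0, 181.6999969482422]]
[[659.5, -177.2, 22.0], [634.8, -174.6, 22.0], [634.5, 219.3, 22.0], [659.3, 222.5, 22.0]] [[664.3, -186.0, 0.0], [638.3, -183.3, 0.0], [638.1, 229.9, 0.0], [664.1, 233.3, 0.0]]
75 [(np.float64(193.0), [502.9, -183.1]), (np.float64(236.5), [502.6, -117.9]), (np.float64(283.0), [502.2, -48.2]), (np.float64(330.0), [501.8, 22.3]), (np.float64(377.0), [501.3, 92.8]), (np.float64(411.5), [501.1, 144.6]), (np.float64(471.5), [500.5, 234.6]), (np.float64(424.0), [500.9, 163.3])]
95 [(np.float64(194.0), [531.3, -184.7]), (np.float64(238.0), [530.9, -117.5]), (np.float64(283.5), [530.5, -48.1]), (np.float64(329.5), [530.1, 22.1]), (np.float64(376.0), [529.7, 93.0]), (np.float64(470.5), [528.9, 237.3]), (np.float64(422.0), [529.3, 163.3])]
150 [(np.float64(196.5), [614.5, -189.7]), (np.float64(241.0), [614.1, -118.4]), (np.float64(285.0), [613.7, -47.9]), (np.float64(329.0), [613.3, 22.7]), (np.float64(373.0), [612.9, 93.2]), (np.float64(468.5), [612.1, 246.4]), (np.float64(417.0), [612.6, 163.8])]
158 [(np.float64(197.0), [627.3, -190.3]), (np.float64(242.0), [626.9, -117.6]), (np.float64(285.0), [626.6, -48.2]), (np.float64(329.0), [626.2, 22.9]), (np.float64(372.0), [625.8, 92.3]), (np.float64(468.5), [624.9, 248.3]), (np.float64(416.0), [625.4, 163.4])]
```

```bash
python3 - <<'E'
from m import *
d=np.load('w2.npz'); f=d['f']; M0=model('wrist'); M=(M0[0],M0[1],M0[2],d['E'])
hsv=cv2.cvtColor(f,cv2.COLOR_RGB2HSV)
# offcut = non-green, non-white inside roi
m=((hsv[...,0]<55)|(hsv[...,0]>100)|(hsv[...,1]<60)).astype(np.uint8); k=np.zeros_like(m); k[100:140,272:360]=1; m*=k
white=(f.min(2)>175).astype(np.uint8); m[white>0]=0
m=cv2.morphologyEx(m,cv2.MORPH_OPEN,np.ones((5,5)))
cs,_=cv2.findContours(m,cv2.RETR_EXTERNAL,cv2.CHAIN_APPROX_NONE); c=max(cs,key=cv2.contourArea)
r=cv2.minAreaRect(c); b=cast(M,cv2.boxPoints(r),12); print(r,b.round(1).tolist(), b.mean(0), np.linalg.norm(b[0]-b[1]),np.linalg.norm(b[1]-b[2]))
m2,c=blobs(f,(0,150,120),(6,255,255),50,(280,100,350,140))
for q in c: r=cv2.minAreaRect(q); b=cast(M,cv2.boxPoints(r),12); print('red',r[0],b.mean(0).round(1),b.round(0).tolist())
crop(f,250,60,370,180,5,'off1')
# links: bright
m3=((f.min(2)>190)).astype(np.uint8)
t=cv2.imread('pics/top0.png')[:,:,::-1]; MT=model('top')
g=cv2.inRange(t,(165,165,165),(255,255,255)); k=np.zeros_like(g); k[195:250,240:405]=1; g*=k
cs,_=cv2.findContours(g,cv2.RETR_EXTERNAL,cv2.CHAIN_APPROX_NONE)
for q in cs:
    if cv2.contourArea(q)>60:
        p=cast(MT,q[:,0,:],10)[:,:2]; mu=p.mean(0); u,s,vt=np.linalg.svd(p-mu); a=vt[0]*np.sign(vt[0][0]); pr=(p-mu)@a
        print('link',mu.round(0),np.degrees(np.arctan2(a[1],a[0])).round(1),pr.min().round(0),pr.max().round(0),'mid',(mu+a*(pr.min()+pr.max())/2).round(0))
E
```

```text
((315.6099853515625, 121.76998901367188), (17.819089889526367, 71.13494110107422), 81.8698959350586) [[564.3, -54.3, 12.0], [549.1, 52.1, 12.0], [574.8, 56.8, 12.0], [590.5, -51.2, 12.0]] [569.65791455   0.86431104  12.        ] 107.4297994996029 26.154741353003942
red (315.719970703125, 121.53999328613281) [569.3   1.2  12. ] [[560.0, -15.0, 12.0], [555.0, 14.0, 12.0], [579.0, 18.0, 12.0], [583.0, -12.0, 12.0]]
link [ 410. -253.] 26.9 -62.0 58.0 mid [ 408. -254.]
link [435.  -5.] 31.0 -63.0 56.0 mid [432.  -7.]
link [447. 135.] 7.9 -61.0 59.0 mid [446. 135.]
```

View pics/off1.png

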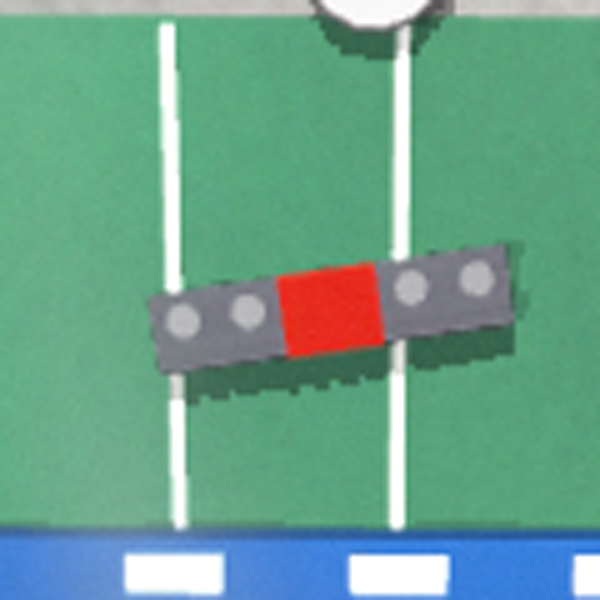

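```bash
python3 - <<'E'
from h import *
go([569.5,1.1,80],8.2)
go([569.5,1.1,3],8.2)
E
```

```text
shift cm [-0.1  21.92  6.84] turn 82.0 (cur yaw 90.2, q6 -91.1)
shift cm [-0.1  29.62  6.81] turn 82.0 (cur yaw 90.2, q6 -91.1)
```

```bash
python3 -m handwheel '[[6,[-0.1,21.9,6.8],82],[6,[-0.1,21.9,6.8],82],[6,[-0.1,21.9,6.8],82],[6,[-0.1,21.9,6.8],82],[6,[-0.1,21.9,6.8],82],[6,[-0.1,21.9,6.8],82],[6,[-0.1,21.9,6.8],82],[6,[-0.1,21.9,6.8],82],[6,[-0.1,21.9,6.8],82],[6,[-0.1,21.9,6.8],82]]' 30
python3 - <<'E'
from h import *
go([569.5,1.1,3],8.2)
f,M=grab('wrist'); crop(f,0,0,640,400,1.25,'w3')
E
```

```text
time_s: 3.4
ee_pos: [568.1, 2.2, 81.2]
ee_rot: [-90.0, 0.2, 8.1]
force: [0.9, -1.0, 0.3]
gripper_width: 59.8
shift cm [ 0.15  7.82 -0.14] turn -0.1 (cur yaw 8.1, q6 -9.0)
```

View pics/w3.png

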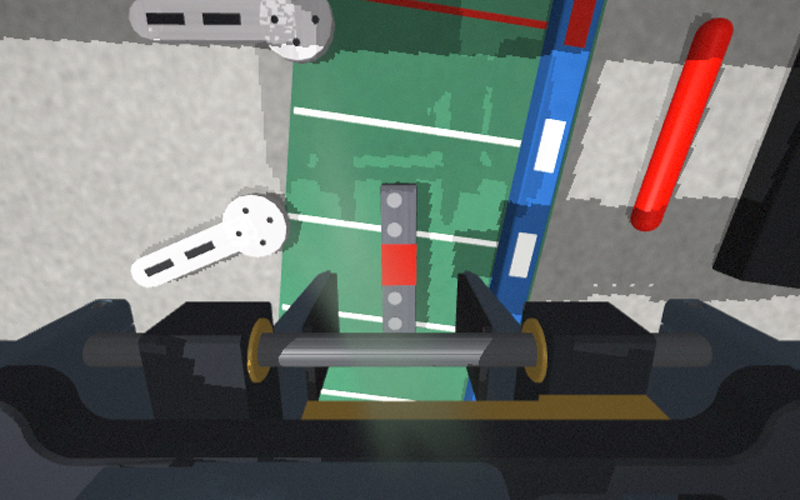

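```bash
python3 -m handwheel '[[6,[0.1,4,-0.1],0],[6,[0.1,7.8,-0.1],0],[6,[0.1,7.8,-0.1],0],[2,[0.1,7.8,-0.1],0],[2,[0.1,7.8,-0.1],0],[2,[0.1,7.8,-0.1],0],[2,[0.1,7.8,-0.1],0],[2,[0.1,7.8,-0.1],0]]' 30
python3 -m handwheel '[[2,[0,-10,0],0],[2,[0,-10,0],0],[2,[0,-10,0],0]]' 30
python3 - <<'E'
from m import *
t,MT=grab('top')
m,c=blobs(t,(8,180,100),(18,255,255),300,(395,180,480,260))
r=cv2.minAreaRect(c[0]); print(r, cast(MT,cv2.boxPoints(r),40).round(0).tolist(), cast(MT,cv2.boxPoints(r),40).mean(0))
s,MS=grab('scene'); crop(s,220,110,380,220,5,'s1')
go([422,-418,110],-90)
E
```

```text
time_s: 4.25
ee_pos: [569.1, 1.5, 3.5]
ee_rot: [-90.0, 0.1, 8.0]
force: [-0.6, 0.2, 1.6]
gripper_width: 23.5
time_s: 4.55
ee_pos: [574.0, 1.3, 110.1]
ee_rot: [-90.1, -0.7, 8.0]
force: [0.5, 0.6, -0.6]
gripper_width: 24.0
((433.5, 221.5), (47.0, 43.0), 90.0) [[497.0, -349.0, 40.0], [493.0, -481.0, 40.0], [349.0, -471.0, 40.0], [352.0, -341.0, 40.0]] [ 422.62391998 -410.24960275   40.        ]
shift cm [-20.47  -0.56 -39.46] turn -82.0 (cur yaw 8.0, q6 -9.1)
```

View pics/s1.png

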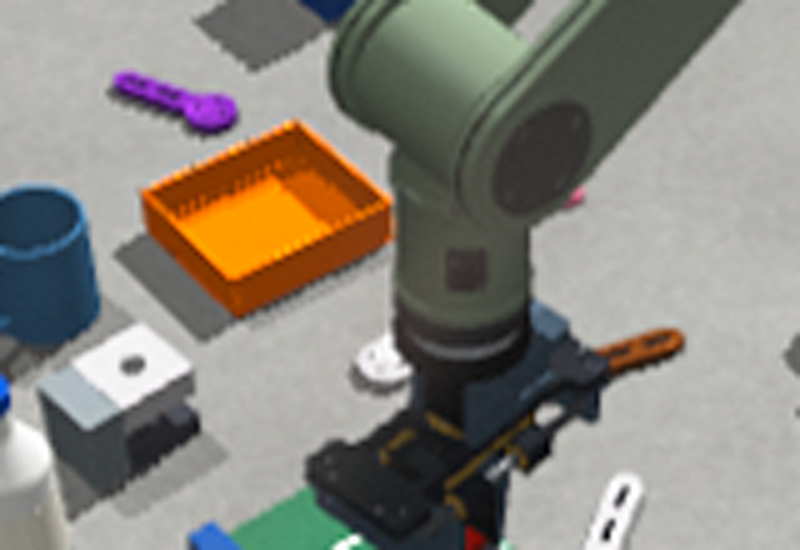

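```bash
python3 -m handwheel '[[2,[-20.5,-0.5,-38.8],98],[2,[-20.5,-0.5,-38.8],98],[2,[-20.5,-0.5,-38.8],98],[2,[-20.5,-0.5,-38.8],98],[2,[-20.5,-0.5,-38.8],98],[2,[-20.5,-0.5,-38.8],98],[2,[-20.5,-0.5,-38.8],98],[2,[-20.5,-0.5,-38.8],98],[2,[-20.5,-0.5,-38.8],98],[2,[-20.5,-0.5,-38.8],98]]' 
python3 - <<'E'
from m import *
go([422,-411,70],-90)
go([422,-411,20],-90)
f,M=grab('wrist'); crop(f,0,0,640,400,1.25,'w4')
m,c=blobs(f,(8,150,80),(18,255,255),300,(0,0,640,240))
for q in c[:1]: 
    r=cv2.minAreaRect(q); print(r, cast(M,cv2.boxPoints(r),40).round(0).tolist())
E
```

```text
time_s: 5.65
ee_pos: [417.9, -415.2, 106.7]
ee_rot: [-90.2, 0.1, -78.5]
force: [0.7, 1.4, -1.6]
gripper_width: 23.8
shift cm [-0.32  3.66  0.49] turn 11.5 (cur yaw -78.5, q6 32.7)
shift cm [-0.31  8.66  0.51] turn 11.5 (cur yaw -78.5, q6 32.7)
((326.0540466308594, 179.17568969726562), (164.23458862304688, 148.2878875732422), 9.462322235107422) [[376.0, -346.0, 40.0], [501.0, -350.0, 40.0], [507.0, -478.0, 40.0], [379.0, -494.0, 40.0]]
```

View pics/w4.png

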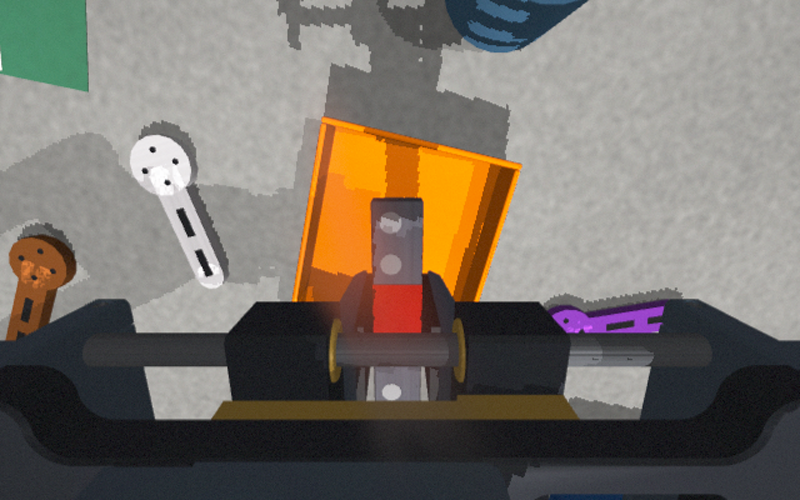

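```bash
python3 -m handwheel '[[2,[-0.3,2,0.5],11.5],[2,[-0.3,5,0.5],11.5],[2,[-0.3,9.4,0.5],11.5],[2,[-0.3,9.4,0.5],11.5],[2,[-0.3,9.4,0.5],11.5],[4.5,[-0.3,9.4,0.5],11.5],[4.5,[-0.3,9.4,0.5],11.5],[4.5,[-0.3,9.4,0.5],11.5],[4.5,[-0.3,3,0.5],11.5],[4.5,[-0.3,-2,0.5],11.5]]' 
python3 - <<'E'
from m import *
f,M=grab('wrist'); crop(f,0,0,640,400,1.25,'w5')
E
```

```text
time_s: 6.7
ee_pos: [422.0, -408.1, 113.0]
ee_rot: [-90.3, 0.3, -90.2]
force: [1.0, -0.4, 0.4]
gripper_width: 44.9
```

View pics/w5.png

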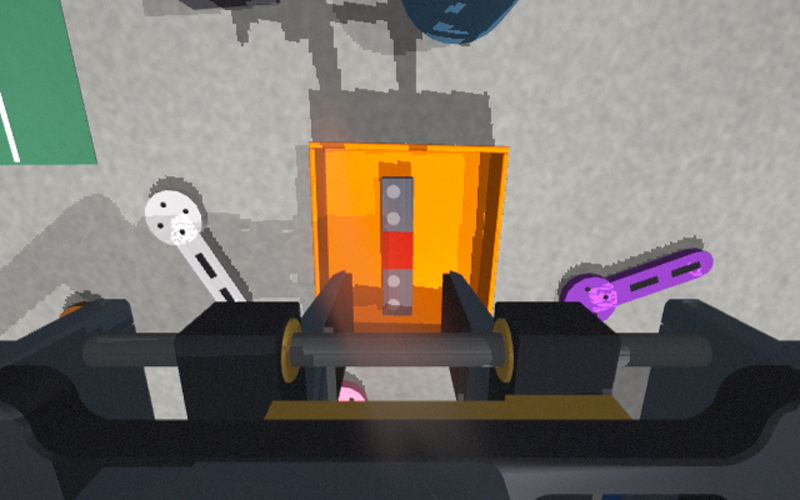

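```bash
python3 - <<'E'
from h import *
go([340,-254,150],-90)
E
python3 -m handwheel '[[6,[-15.5,-3.7,-8.2],0],[6,[-15.5,-3.7,-8.2],0],[6,[-15.5,-3.7,-8.2],0],[6,[-15.5,-3.7,-8.2],0],[6,[-15.5,-3.7,-8.2],0],[6,[-15.5,-3.7,-8.2],0]]' 
cat >> m.py <<'E'
def linkfit(f,M,roi,name,thr=150,z=10):
    x0,y0,x1,y1=roi
    g=cv2.inRange(np.ascontiguousarray(f),(thr,)*3,(255,)*3)
    k=np.zeros_like(g); k[y0:y1,x0:x1]=1; g*=k
    g=cv2.morphologyEx(g,cv2.MORPH_OPEN,np.ones((3,3)))
    cs,_=cv2.findContours(g,cv2.RETR_EXTERNAL,cv2.CHAIN_APPROX_NONE); c=max(cs,key=cv2.contourArea)
    p=cast(M,c[:,0,:],z)[:,:2]
    r=cv2.minAreaRect(p.astype(np.float32)); 
    mu=p.mean(0); vt=np.linalg.svd(p-mu)[2]; a=vt[0]; n=np.array([-a[1],a[0]])
    pr=(p-mu)@a; w=(p-mu)@n
    # head side: wider
    mid=(pr.min()+pr.max())/2
    if np.ptp(w[pr>mid])<np.ptp(w[pr<mid]): a=-a; pr=-pr; n=-n; w=-w
    # axis refine: from tail section mid and head mid
    def midw(lo,hi):
        s=(pr>lo)&(pr<hi); return (w[s].min()+w[s].max())/2
    t=pr.max()
    wh=midw(t-32,t-12); wt=midw(pr.min()+8,pr.min()+45)
    ang=np.arctan2(a[1],a[0])+np.arctan2(wh-wt,(t-22)-(pr.min()+26))
    head=mu+a*(t-22)+n*wh; ax=np.array([np.cos(ang),np.sin(ang)])
    print('px',cv2.boundingRect(c),'len %.1f headw %.1f'%(np.ptp(pr),np.ptp(w)),'origin',(head-38*ax).round(1),'ang %.1f'%np.degrees(ang),'head',head.round(1))
    d=f[:,:,::-1].copy(); cv2.drawContours(d,[c],-1,(0,0,255),1); cv2.imwrite('pics/'+name+'.png',d)
    return head-38*ax,np.degrees(ang)
E
python3 - <<'E'
from m import *
f,M=grab('wrist'); np.savez('w6.npz',f=f,E=M[3]); crop(f,0,0,640,400,1.25,'w6')
E
```

```text
shift cm [-15.77  -2.87  -8.67] turn -0.2 (cur yaw -90.2, q6 45.1)
time_s: 7.35
ee_pos: [345.1, -257.1, 159.4]
ee_rot: [-89.5, -0.5, -90.2]
force: [0.3, -0.4, 1.4]
gripper_width: 60.5
```

View pics/w6.png

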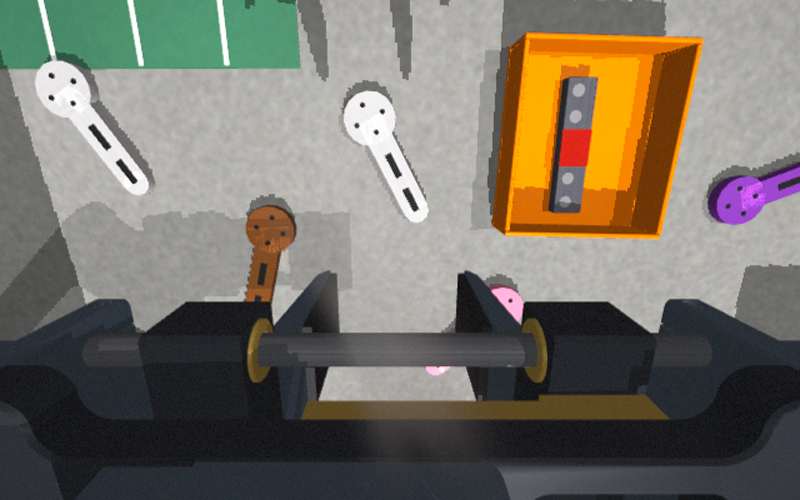

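```bash
python3 - <<'E'
from m import *
d=np.load('w6.npz'); f=d['f']; M0=model('wrist'); M=(M0[0],M0[1],M0[2],d['E'])
o,a=linkfit(f,M,(265,60,350,190),'l3',205)
o2,a2=linkfit(f,M,(20,52,130,165),'l2',205)
c=np.array([np.cos(np.radians(a)),np.sin(np.radians(a))]); t=o-10*c; print(t)
go([*t,60],a-90); go([*t,2],a-90)
im=cv2.imread('pics/l3.png'); cv2.imwrite('pics/l3c.png',cv2.resize(im[40:200,10:360],None,fx=2.2,fy=2.2))
E
```

```text
px (275, 73, 68, 105) len 118.9 headw 42.8 origin [ 411.1 -252.2] ang 27.4 head [ 444.8 -234.7]
px (28, 52, 91, 104) len 118.9 headw 43.1 origin [434.5  -5.5] ang 30.9 head [467.2  14. ]
[ 402.25324644 -256.78338293]
shift cm [-0.18  9.95  5.6 ] turn -27.6 (cur yaw -90.2, q6 52.1)
shift cm [-0.24 15.75  5.55] turn -27.6 (cur yaw -90.2, q6 52.1)
```

View pics/l3c.png

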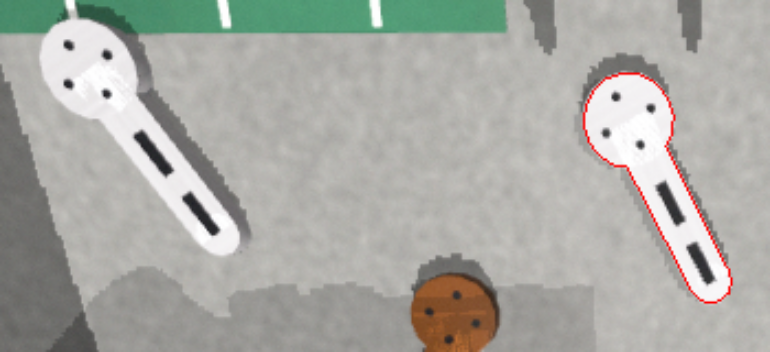

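```bash
python3 -m handwheel '[[5,[-0.2,5,5.6],-27.6],[5,[-0.2,10,5.6],-27.6],[5,[-0.2,10,5.6],-27.6],[5,[-0.2,10,5.6],-27.6],[5,[-0.2,10,5.6],-27.6]]' 
python3 - <<'E'
from h import *
go([402.3,-256.8,2.5],-62.6)
E
```

```text
time_s: 7.9
ee_pos: [402.7, -257.4, 57.9]
ee_rot: [-89.9, -0.6, -62.6]
force: [0.0, -0.5, 0.5]
gripper_width: 49.8
shift cm [-0.12  5.54 -0.02] turn -0.0 (cur yaw -62.6, q6 28.9)
```

```bash
python3 -m handwheel '[[5,[-0.1,4,0],0],[5,[-0.1,5.5,0],0],[5,[-0.1,5.5,0],0],[1.5,[-0.1,5.5,0],0],[1.5,[-0.1,5.5,0],0],[1.5,[-0.1,5.5,0],0],[1.5,[-0.1,5.5,0],0],[1.5,[-0.1,5.5,0],0]]' 30
python3 - <<'E'
from h import *
go([564.5-15,22.5,60],-90); go([402.3,-256.8,60],-62.6);
E
```

```text
time_s: 8.7
ee_pos: [402.9, -257.2, 3.2]
ee_rot: [-89.8, -0.6, -62.6]
force: [1.0, -1.8, 1.5]
gripper_width: 21.8
shift cm [-18.03  -5.8   25.9 ] turn 27.4 (cur yaw -62.6, q6 29.0)
shift cm [ 0.   -5.68 -0.02] turn -0.0 (cur yaw -62.6, q6 29.0)
```

```bash
python3 -m handwheel '[[1.5,[0,-4,0],0],[1.5,[-4,-6,6],8],[1.5,[-18,-6,25.9],27.4],[1.5,[-18,-6,25.9],27.4],[1.5,[-18,-6,25.9],27.4],[1.5,[-18,-6,25.9],27.4],[1.5,[-18,-6,25.9],27.4],[1.5,[-18,-6,25.9],27.4],[1.5,[-18,-6,25.9],27.4],[1.5,[-18,-6,25.9],27.4]]' 
python3 - <<'E'
from h import *
go([564.5-10,22.5,4],-90)
f,M=grab('wrist'); crop(f,0,0,640,400,1.25,'w7')
E
```

```text
time_s: 9.7
ee_pos: [549.1, 22.8, 61.6]
ee_rot: [-89.6, -0.5, -89.9]
force: [-0.9, 0.5, -1.3]
gripper_width: 21.7
shift cm [-0.02  5.76  0.5 ] turn 0.1 (cur yaw -89.9, q6 91.8)
```

View pics/w7.png

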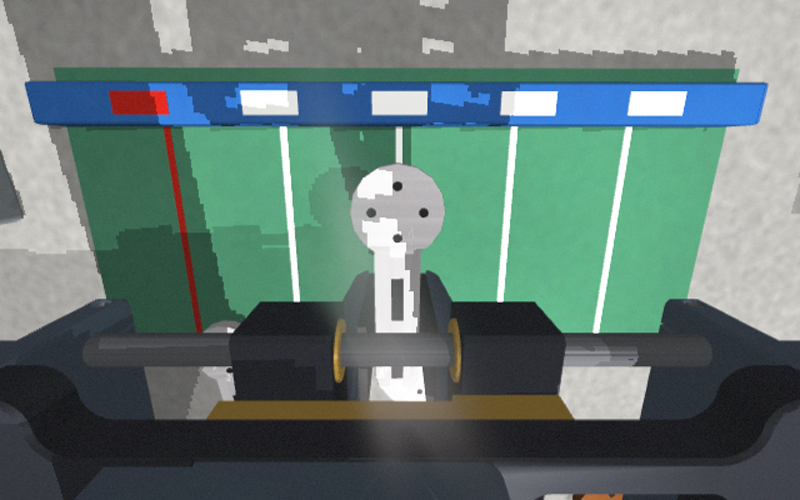

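```bash
python3 -m handwheel '[[1.5,[0,4,0.5],0.1],[1.5,[0,5.8,0.5],0.1],[1.5,[0,5.8,0.5],0.1],[1.5,[0,5.8,0.5],0.1]]' 
python3 -m handwheel '[[1.5,[0,0,0.5],0],[1.5,[0,0,0.7],0],[1.5,[0,0,0.8],0]]' 
python3 - <<'E'
from h import *
for i in range(1): print(state()['force'],state()['ee_pos'])
E
```

```text
time_s: 10.15
ee_pos: [553.1, 20.1, 3.4]
ee_rot: [-89.7, -0.5, -90.2]
force: [-0.6, -0.5, -1.5]
gripper_width: 21.6
time_s: 10.45
ee_pos: [561.7, 19.8, 3.9]
ee_rot: [-89.7, -0.5, -90.2]
force: [-0.6, 0.2, -0.9]
gripper_width: 21.7
[-0.55436026  0.24007309 -0.89076563] [561.73586679  19.798782     3.89072927]
```

```bash
python3 -m handwheel '[[1.5,[-0.2,0,0],0],[1.5,[-0.2,0,0.1],0],[1.5,[-0.2,0,0.2],0],[1.5,[-0.2,0,0.2],0]]' 
python3 -m handwheel '[[1.5,[0,0,0.1],0],[1.5,[0,0,0.1],0]]' 
python3 - <<'E'
from m import *
f,M=grab('wrist'); print(state()['ee_pos'],state()['force']); crop(f,220,50,420,260,3.5,'w8')
np.savez('w8.npz',f=f,E=M[3])
E
```

```text
time_s: 10.85
ee_pos: [563.9, 21.9, 3.9]
ee_rot: [-89.7, -0.5, -90.2]
force: [-0.4, 1.1, -0.9]
gripper_width: 22.0
time_s: 11.05
ee_pos: [565.0, 21.9, 3.9]
ee_rot: [-89.7, -0.5, -90.2]
force: [-0.1, -0.3, -1.2]
gripper_width: 21.5
[564.92254282  21.87557952   3.88354505] [-0.25184594 -0.47037867 -0.26450655]
```

View pics/w8.png

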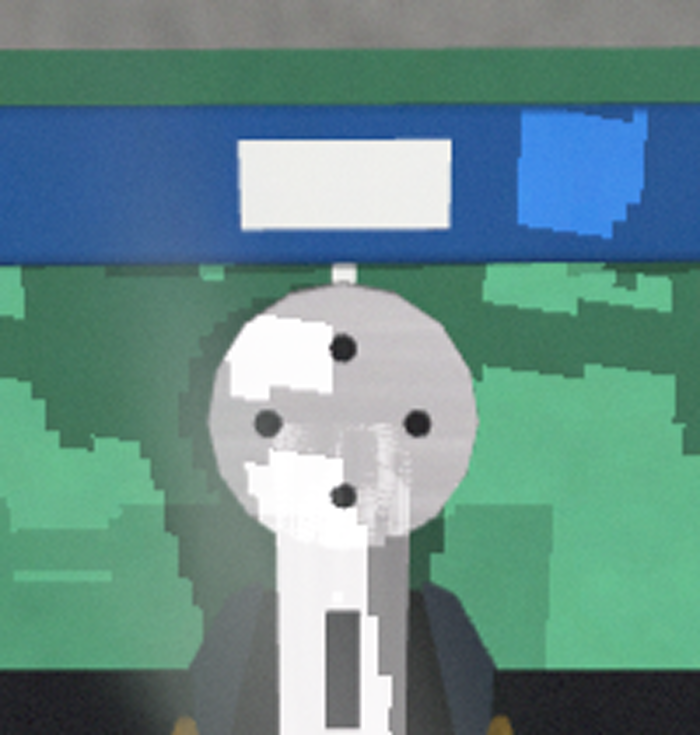

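```bash
python3 -m handwheel '[[1.5,[0,0,0.15],0],[1.5,[0,0,0.3],0],[1.5,[0,0,0.3],0]]' 
python3 -m handwheel '[[1.5,[0,0,0.1],0],[1.5,[0,0,0.2],0],[1.5,[0,0,0.2],0]]' 

```

```text
time_s: 11.4
ee_pos: [568.0, 21.9, 3.9]
ee_rot: [-89.7, -0.5, -90.2]
force: [-0.9, -0.4, -0.4]
gripper_width: 22.0
time_s: 11.7
ee_pos: [568.1, 21.9, 3.6]
ee_rot: [-89.9, -0.5, -90.2]
force: [-5.0, -0.4, 1.0]
gripper_width: 21.7
```

```bash
python3 -m handwheel '[[4.2,[0,0,0],0],[4.2,[0,0,0],0],[4.2,[0,0,0],0],[4.2,[0,-3,0],0],[4.2,[0,-8,0],0],[4.2,[0,-15,-5],0],[4.2,[0,-15,-10],0],[4.2,[0,-15,-20],0],[4.2,[0,-15,-20],0],[4.2,[0,-15,-20],0]]' 
python3 - <<'E'
from m import *
f,M=grab('wrist'); print(state()['ee_pos']); crop(f,0,0,640,400,1.25,'w9')
np.savez('w9.npz',f=f,E=M[3])
E
```

```text
time_s: 12.7
ee_pos: [364.0, 23.9, 153.4]
ee_rot: [-90.0, -0.5, -90.2]
force: [1.1, 0.1, -0.5]
gripper_width: 42.3
[361.16619275  23.92142597 153.35710192]
```

View pics/w9.png

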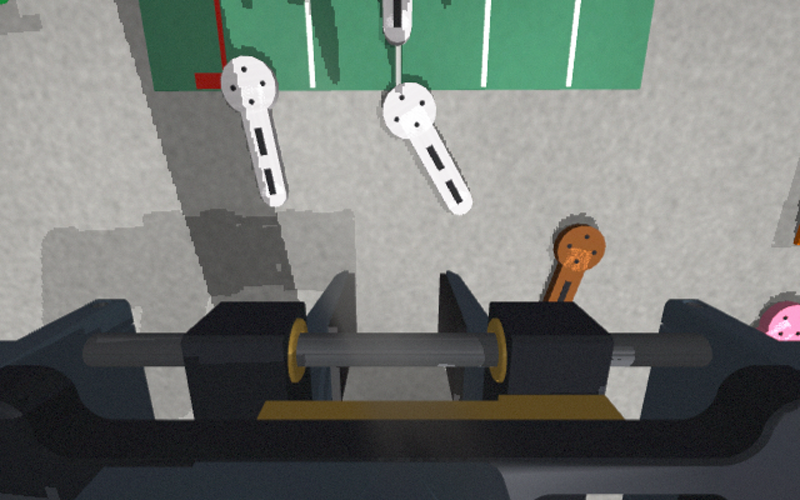

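```bash
python3 - <<'E'
from m import *
d=np.load('w9.npz'); f=d['f']; M0=model('wrist'); M=(M0[0],M0[1],M0[2],d['E'])
f2=f.copy(); f2[:66,:]=0
o,a=linkfit(f,M,(298,62,390,180),'l2',205)
o1,a1=linkfit(f,M,(170,40,240,175),'l1',130)
a_=a
c=np.array([np.cos(np.radians(a)),np.sin(np.radians(a))]); t=o-10*c; print(t)
go([*t,60],a-90); go([*t,2.8],a-90)
im=cv2.imread('pics/l1.png'); i2=cv2.imread('pics/l2.png'); cv2.imwrite('pics/l12.png',np.hstack([cv2.resize(i[30:190,160:400],None,fx=1.6,fy=1.6) for i in(im,i2)]))
E
```

```text
px (307, 66, 71, 106) len 117.8 headw 43.0 origin [434.  -7.] ang 30.9 head [466.6  12.5]
px (177, 45, 63, 130) len 132.6 headw 60.0 origin [450.6 129.8] ang 9.6 head [488.1 136.1]
[425.41354375 -12.11597822]
shift cm [3.49 9.35 6.46] turn -31.1 (cur yaw -90.2, q6 93.0)
shift cm [ 3.44 15.07  6.47] turn -31.1 (cur yaw -90.2, q6 93.0)
```

View pics/l12.png

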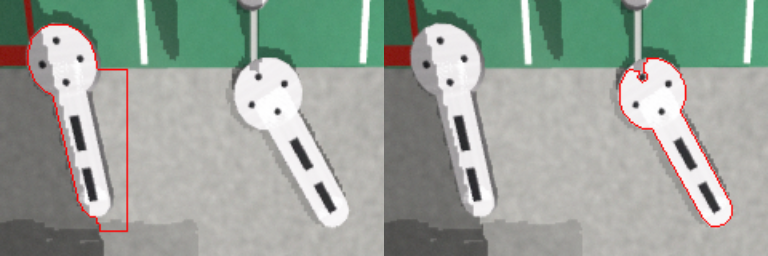

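```bash
python3 -m handwheel '[[5,[3.5,5,6.5],-31.1],[5,[3.5,9.3,6.5],-31.1],[5,[3.5,9.3,6.5],-31.1],[5,[3.5,9.3,6.5],-31.1],[5,[3.5,9.3,6.5],-31.1]]' 
python3 - <<'E'
from h import *
go([425.4,-12.1,2.8],-59.1)
E
```

```text
time_s: 13.25
ee_pos: [426.4, -12.4, 59.9]
ee_rot: [-90.4, -0.4, -59.2]
force: [0.4, -0.3, 0.1]
gripper_width: 50.1
shift cm [-0.11  5.71 -0.03] turn -0.1 (cur yaw -59.2, q6 56.9)
```

```bash
python3 -m handwheel '[[5,[-0.1,4,0],0],[5,[-0.1,5.7,0],0],[5,[-0.1,5.7,0],0],[1.5,[-0.1,5.7,0],0],[1.5,[-0.1,5.7,0],0],[1.5,[-0.1,5.7,0],0],[1.5,[-0.1,5.7,0],0],[1.5,[-0.1,5.7,0],0]]' 30
python3 - <<'E'
from h import *
go([549.5,93,61],-90)
E
```

```text
time_s: 14.05
ee_pos: [426.3, -12.1, 3.6]
ee_rot: [-90.3, -0.4, -59.2]
force: [-1.3, -0.1, 4.8]
gripper_width: 21.9
shift cm [-2.67 -5.85 15.93] turn 30.8 (cur yaw -59.2, q6 57.2)
```

```bash
python3 -m handwheel '[[1.5,[0,-4,0],0],[1.5,[-1,-6,4],8],[1.5,[-2.7,-6,15.9],30.8],[1.5,[-2.7,-6,15.9],30.8],[1.5,[-2.7,-6,15.9],30.8],[1.5,[-2.7,-6,15.9],30.8],[1.5,[-2.7,-6,15.9],30.8],[1.5,[-2.7,-6,15.9],30.8]]' 
python3 - <<'E'
from h import *
go([554.5,93.2,4],-90)
f,M=grab('wrist'); crop(f,0,0,640,400,1.25,'w10')
E
```

```text
time_s: 14.85
ee_pos: [547.3, 92.2, 62.1]
ee_rot: [-90.2, -0.6, -89.9]
force: [-0.2, -0.5, -1.5]
gripper_width: 21.7
shift cm [-0.15  5.8   0.74] turn 0.1 (cur yaw -89.9, q6 99.1)
```

View pics/w10.png

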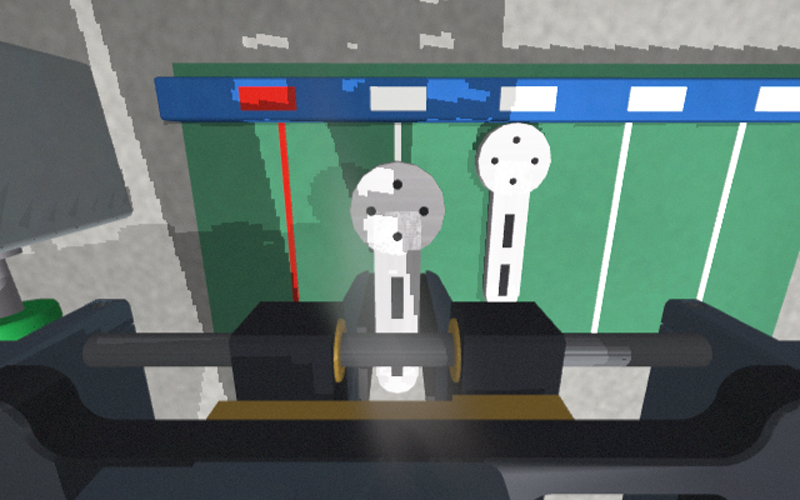

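```bash
python3 -m handwheel '[[1.5,[-0.15,4,0.7],0.1],[1.5,[-0.15,5.8,0.7],0.1],[1.5,[-0.15,5.8,0.7],0.1],[1.5,[-0.15,5.8,1.0],0.1],[1.5,[-0.15,5.8,1.2],0.1],[1.5,[-0.15,5.8,1.2],0.1]]' 
python3 - <<'E'
from m import *
f,M=grab('wrist'); print(state()['ee_pos'],state()['force']); crop(f,220,50,420,260,3.5,'w11')
E
```

```text
time_s: 15.5
ee_pos: [559.9, 92.9, 4.9]
ee_rot: [-90.1, -0.5, -90.1]
force: [1.0, 0.5, -1.3]
gripper_width: 21.8
[559.65095678  92.97854196   4.78110086] [-0.15913091  0.38842089 -0.43889774]
```

View pics/w11.png

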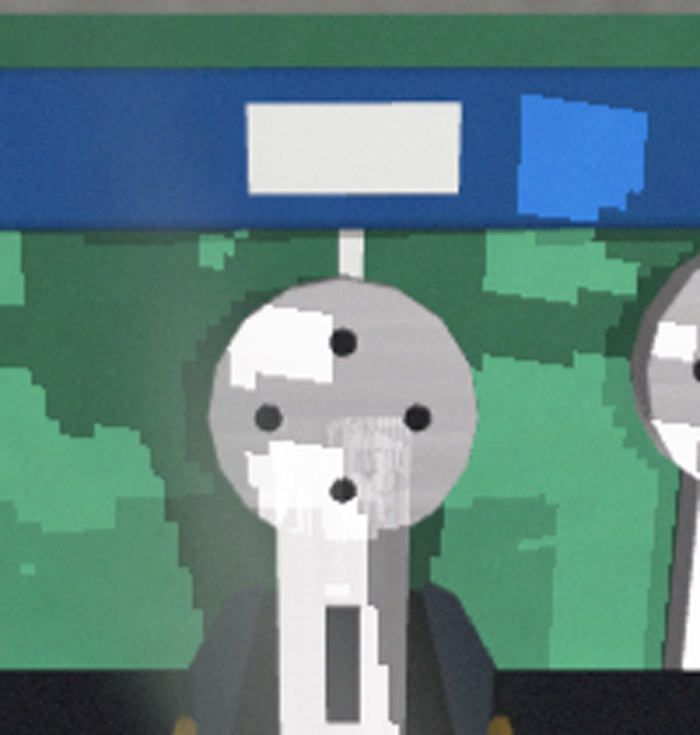

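```bash
python3 -m handwheel '[[1.5,[0.1,0,0.3],0],[1.5,[0.1,0.05,0.6],0],[1.5,[0.1,0.05,0.7],0],[1.5,[0.1,0.05,0.7],0]]' 
python3 -m handwheel '[[1.5,[0,0,0.1],0],[1.5,[0,0,0.2],0],[1.5,[0,0,0.2],0]]' 

```

```text
time_s: 15.95
ee_pos: [566.8, 92.0, 4.2]
ee_rot: [-90.1, -0.5, -90.1]
force: [-0.3, 0.9, -0.4]
gripper_width: 22.0
time_s: 16.25
ee_pos: [567.1, 92.0, 4.0]
ee_rot: [-90.3, -0.6, -90.1]
force: [-4.8, 0.7, 1.1]
gripper_width: 21.6
```

```bash
python3 -m handwheel '[[4.2,[0,0,0],0],[4.2,[0,0,0],0],[4.2,[0,0,0],0],[4.2,[0,-3,0],0],[4.2,[0,-8,0],0],[4.2,[-2,-14,-5],0],[4.2,[-4,-14,-10],0],[4.2,[-4,-14,-18.5],0],[4.2,[-4,-14,-18.5],0],[4.2,[-4,-14,-18.5],0]]' 
python3 - <<'E'
from m import *
f,M=grab('wrist'); print(state()['ee_pos']); crop(f,0,0,640,400,1.25,'w12')
np.savez('w12.npz',f=f,E=M[3])
E
```

```text
time_s: 17.25
ee_pos: [378.0, 133.2, 144.8]
ee_rot: [-90.5, -0.6, -90.0]
force: [0.2, 0.0, -0.1]
gripper_width: 42.2
[379.27601941 133.48621616 145.08543874]
```

View pics/w12.png

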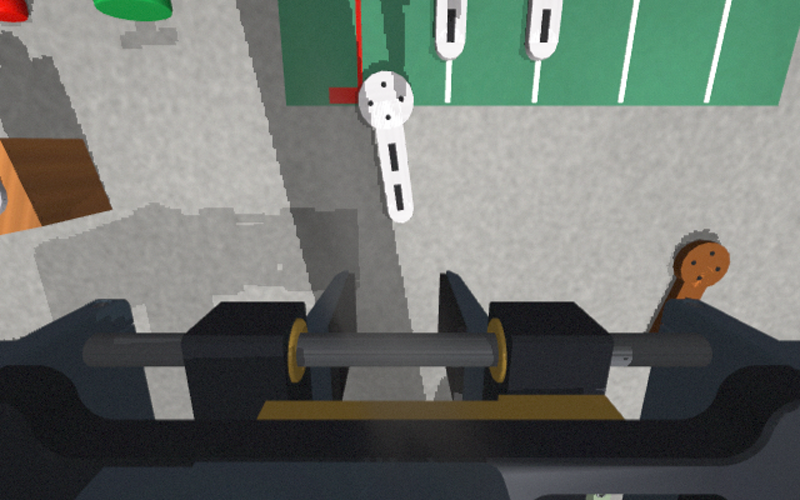

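```bash
python3 - <<'E'
from m import *
d=np.load('w12.npz'); f=d['f']; M0=model('wrist'); M=(M0[0],M0[1],M0[2],d['E'])
f2=f.copy(); f2[104:,332:]=0  # cut the bench to the right of the tail
o,a=linkfit(f,M,(280,52,345,180),'l1',205)
c=np.array([np.cos(np.radians(a)),np.sin(np.radians(a))]); t=o-10*c; print(t)
go([*t,60],a-90); go([*t,2.8],a-90)
im=cv2.imread('pics/l1.png'); cv2.imwrite('pics/l1c.png',cv2.resize(im[40:190,260:380],None,fx=3,fy=3))
E
```

```text
px (292, 57, 39, 121) len 118.6 headw 36.3 origin [449.3 135. ] ang 5.3 head [487.1 138.5]
[439.32972598 134.06081451]
shift cm [-0.14  8.47  6.06] turn -5.3 (cur yaw -90.0, q6 108.4)
shift cm [-0.2  14.19  6.1 ] turn -5.3 (cur yaw -90.0, q6 108.4)
```

View pics/l1c.png

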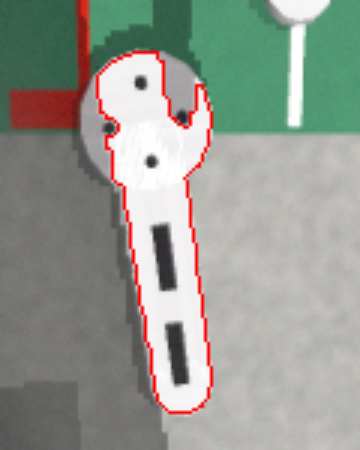

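```bash
python3 -m handwheel '[[5,[-0.3,5,6],-7.5],[5,[-0.3,8.5,6],-7.5],[5,[-0.3,8.5,6],-7.5],[5,[-0.3,8.5,6],-7.5]]' 
python3 - <<'E'
from h import *
go([439.3,135.5,2.8],-82.5)
f,M=grab('wrist'); crop(f,180,0,460,260,2.5,'w13')
E
```

```text
time_s: 17.7
ee_pos: [439.1, 135.4, 58.6]
ee_rot: [-90.6, -0.5, -82.5]
force: [-0.8, -0.2, 0.3]
gripper_width: 50.0
shift cm [-0.06  5.58  0.08] turn -0.0 (cur yaw -82.5, q6 99.0)
```

View pics/w13.png

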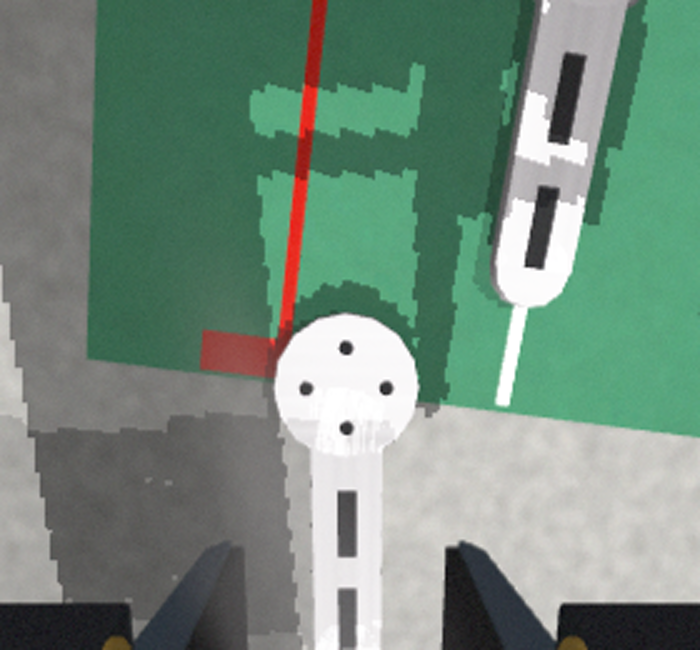

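Link 1 is exactly vertical in the wrist picture and centred between the jaws. I'll descend and grip it.

```bash
python3 -m handwheel '[[5,[0,4,0],0],[5,[0,5.6,0],0],[5,[0,5.6,0],0],[1.5,[0,5.6,0],0],[1.5,[0,5.6,0],0],[1.5,[0,5.6,0],0],[1.5,[0,5.6,0],0],[1.5,[0,5.6,0],0]]' 30
python3 - <<'E'
from h import *
go([549.5,163.5,61],-90)
E
```

```text
time_s: 18.55
ee_pos: [439.8, 135.2, 4.9]
ee_rot: [-90.3, -0.5, -82.5]
force: [-0.4, -0.3, 6.6]
gripper_width: 21.8
shift cm [-1.33 -5.69 11.21] turn 7.5 (cur yaw -82.5, q6 99.1)
```

```bash
python3 - <<'E'
from m import *
d=np.load('w2.npz'); f=d['f']; M0=model('wrist'); M=(M0[0],M0[1],M0[2],d['E'])
m,c=blobs(f,(24,150,100),(34,255,255),100,(500,120,600,220))
for k in c: r=cv2.minAreaRect(k); b=cast(M,cv2.boxPoints(r),90); print('label',b.mean(0).round(1),b.round(0).tolist())
m,c=blobs(f,(55,150,50),(80,255,255),60,(500,80,600,120))
for k in c: r=cv2.minAreaRect(k); b=cast(M,cv2.boxPoints(r),62); print('disc',r,b.mean(0).round(1),b.round(0).tolist())
crop(f,460,70,600,220,4,'trip')
E
```

```text
label [622.2 301.4  90. ] [[647.0, 283.0, 90.0], [593.0, 278.0, 90.0], [597.0, 319.0, 90.0], [652.0, 325.0, 90.0]]
disc ((535.517333984375, 98.20689392089844), (7.474093914031982, 35.5434684753418), 85.2363510131836) [536.9 293.5  62. ] [[534.0, 269.0, 62.0], [530.0, 315.0, 62.0], [540.0, 318.0, 62.0], [544.0, 272.0, 62.0]]
```

View pics/trip.png

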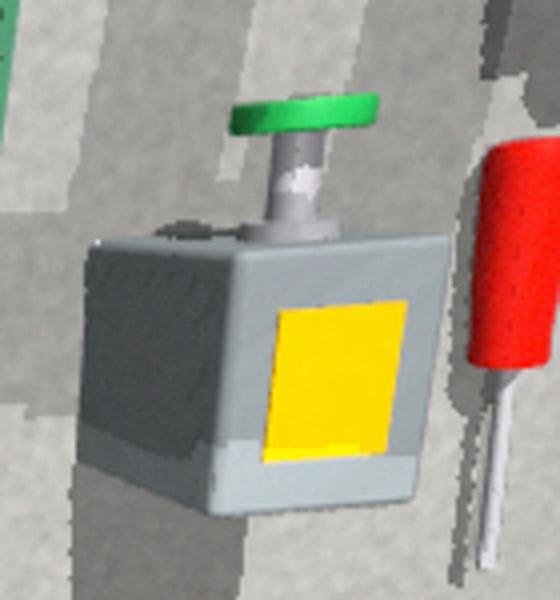

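```bash
python3 -m handwheel '[[1.5,[0,-4,0],0],[1.5,[-1.3,-5.8,4],7.5],[1.5,[-1.3,-5.8,11.2],7.5],[1.5,[-1.3,-5.8,11.2],7.5],[1.5,[-1.3,-5.8,11.2],7.5],[1.5,[-1.3,-5.8,11.2],7.5]]' 
python3 - <<'E'
from h import *
go([554.5,163.2,4.8],-90)
f,M=grab('wrist'); crop(f,0,0,640,400,1.25,'w14')
E
```

```text
time_s: 19.15
ee_pos: [548.2, 162.9, 61.4]
ee_rot: [-90.4, -0.6, -90.0]
force: [-1.3, -0.3, -1.0]
gripper_width: 21.7
shift cm [-0.09  5.66  0.67] turn -0.0 (cur yaw -90.0, q6 106.0)
```

View pics/w14.png

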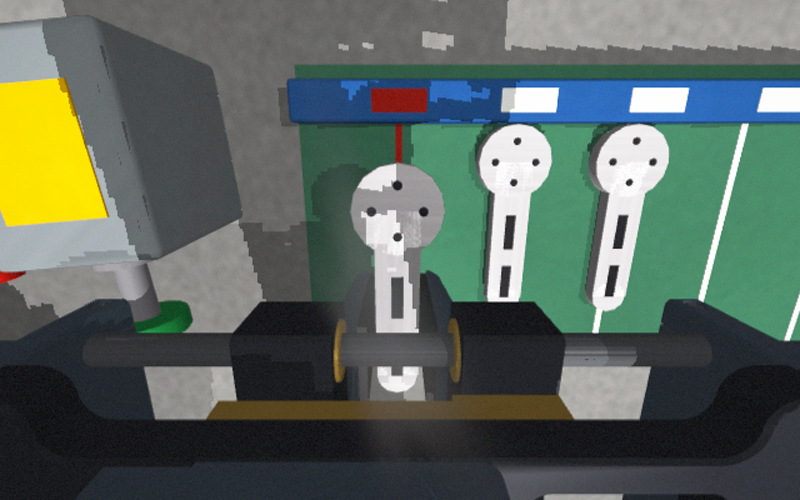

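```bash
python3 -m handwheel '[[1.5,[-0.1,4,0.6],0],[1.5,[-0.1,5.7,0.6],0],[1.5,[-0.1,5.7,0.6],0],[1.5,[-0.1,5.7,0.9],0],[1.5,[-0.1,5.7,1.1],0],[1.5,[-0.1,5.7,1.1],0]]' 
python3 - <<'E'
from m import *
f,M=grab('wrist'); print(state()['ee_pos'],state()['force']); crop(f,220,50,420,260,3.5,'w15')
E
```

```text
time_s: 19.8
ee_pos: [558.3, 163.2, 4.8]
ee_rot: [-90.4, -0.6, -90.0]
force: [0.7, 0.2, -1.2]
gripper_width: 21.8
[558.15730532 163.1902781    4.698183  ] [-0.54018159  0.24430887 -0.54843935]
```

View pics/w15.png

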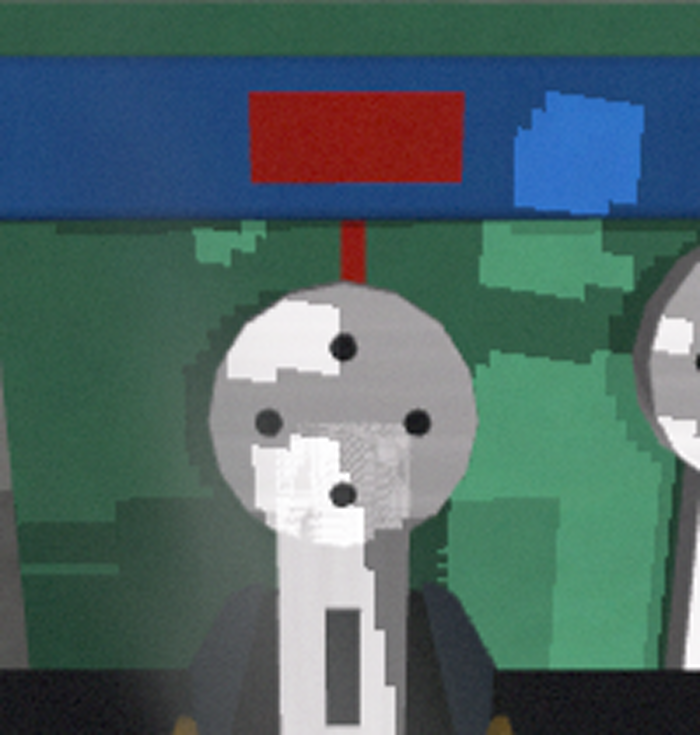

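```bash
python3 -m handwheel '[[1.5,[0.15,0,0.3],0],[1.5,[0.15,0.1,0.6],0],[1.5,[0.15,0.1,0.9],0],[1.5,[0.15,0.1,0.95],0],[1.5,[0.15,0.1,0.95],0]]' 
python3 -m handwheel '[[1.5,[0,0,0.1],0],[1.5,[0,0,0.2],0],[1.5,[0,0,0.2],0]]' 

```

```text
time_s: 20.35
ee_pos: [567.7, 161.6, 3.5]
ee_rot: [-90.4, -0.6, -90.0]
force: [-0.6, 0.1, -0.8]
gripper_width: 21.5
time_s: 20.65
ee_pos: [567.8, 161.6, 3.3]
ee_rot: [-90.7, -0.6, -90.0]
force: [-4.8, 1.4, 3.2]
gripper_width: 21.9
```

```bash
python3 -m handwheel '[[4.2,[0,0,0],0],[4.2,[0,0,0],0],[4.2,[0,0,0],0],[4.2,[0,-3,0],0],[4.2,[0,-8,0],0],[4.2,[0,-12,-5],0],[4.2,[0,-17,-10],0],[4.2,[-8,-18,-14.7],-20],[4.2,[-15,-18,-14.7],-40],[4.2,[-16,-18,-14.7],-60]]'
python3 - <<'E'
from h import *
go([420,323,180],0)
E
```

```text
time_s: 21.65
ee_pos: [431.8, 294.1, 180.8]
ee_rot: [-90.7, -0.2, -64.0]
force: [1.3, 0.2, -0.1]
gripper_width: 42.5
shift cm [-3.11  0.07  0.21] turn -64.0 (cur yaw -64.0, q6 97.1)
```

```bash
python3 -m handwheel '[[5,[-3.1,0,0.2],-64],[5,[-3.1,0,0.2],-64],[5,[-3.1,0,0.2],-64],[5,[-3.1,0,0.2],-64],[5,[-3.1,0,0.2],-64],[5,[-3.1,0,0.2],-64],[5,[-3.1,0,0.2],-64],[5,[-3.1,0,0.2],-64],[5,[-3.1,0,0.2],-64]]'
python3 - <<'E'
from m import *
f,M=grab('wrist'); print(state()['ee_pos']); crop(f,0,0,640,400,1.25,'w16')
np.savez('w16.npz',f=f,E=M[3])
t,_=grab('top'); crop(t,220,130,380,240,5,'t2')
E
```

```text
time_s: 22.55
ee_pos: [420.3, 322.9, 180.9]
ee_rot: [-90.5, 0.5, -0.0]
force: [-1.3, 0.2, 0.3]
gripper_width: 50.4
[420.2585898  322.90134494 180.83703185]
```

View pics/w16.png

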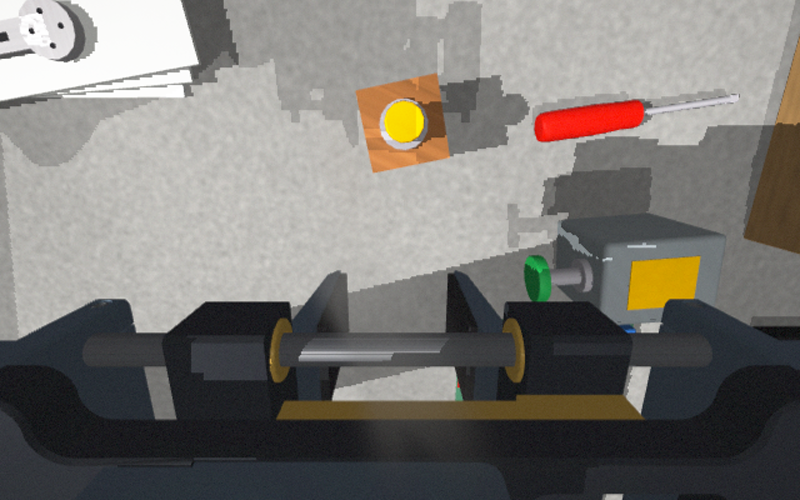

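View pics/t2.png

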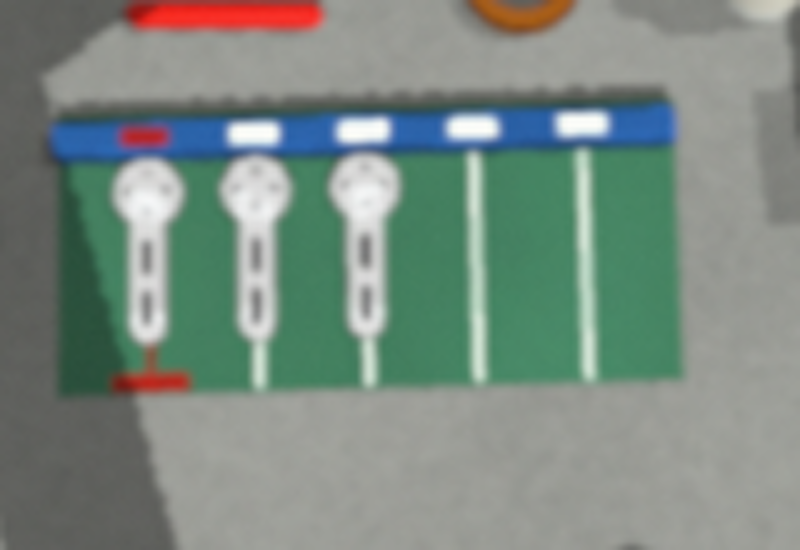

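```bash
python3 - <<'E'
from m import *
d=np.load('w16.npz'); f=d['f']; M0=model('wrist'); M=(M0[0],M0[1],M0[2],d['E'])
crop(f,0,0,170,100,4.5,'paper')
m,c=blobs(f,(24,150,100),(34,255,255),100,(280,60,370,140))
k=c[0]; (u,v),r=cv2.minEnclosingCircle(k); mo=cv2.moments(k); print((u,v),r,(mo['m10']/mo['m00'],mo['m01']/mo['m00'])); 
p=cast(M,[(u,v)],104)[0]; print(p, cast(M,[(u+r,v)],104)[0]-p)
go([p[0],p[1],80],0); go([p[0],p[1],130],0)
E
python3 -c "
import cv2;i=cv2.imread('pics/wrist0.png');cv2.imwrite('pics/paper0.png',cv2.resize(i[0:240,140:560],None,fx=1.9,fy=1.9))"
```

```text
(323.0411682128906, 97.07646942138672) 16.211441040039062 (322.8682222222222, 96.91733333333333)
[424.21897159 415.2383545  104.        ] [1.30428513e+01 3.41019562e-03 0.00000000e+00]
shift cm [ 0.47 10.    9.32] turn -0.1 (cur yaw -0.1, q6 36.5)
shift cm [0.43 5.   9.28] turn -0.1 (cur yaw -0.1, q6 36.5)
```

View pics/paper.png

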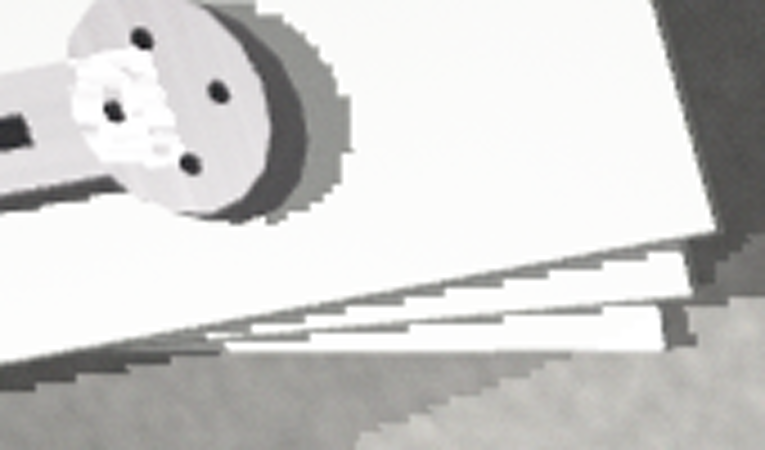

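View pics/paper0.png

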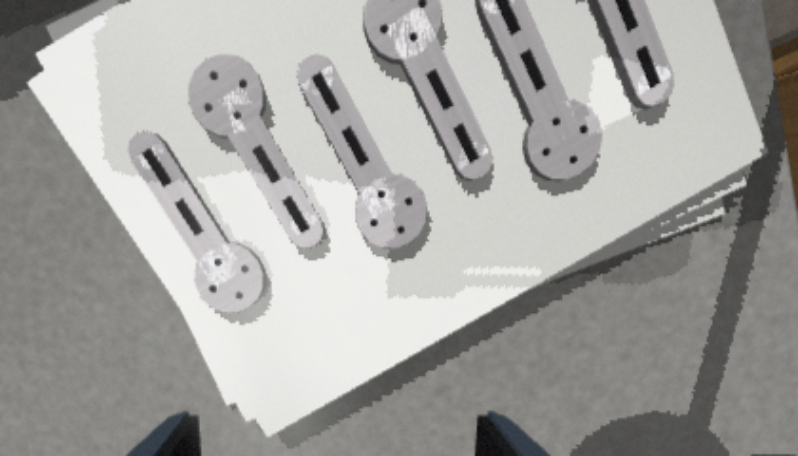

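```bash
python3 - <<'E'
from m import *
MT=model('top'); MS=model('scene'); M0=model('wrist')
t=cv2.imread('pics/top0.png')[:,:,::-1]; s=cv2.imread('pics/scene0.png')[:,:,::-1]
d=np.load('w2.npz'); f=d['f']; M=(M0[0],M0[1],M0[2],d['E'])
m,c=blobs(t,(100,120,60),(125,255,255),20,(360,95,390,125)); a=np.array(cv2.minEnclosingCircle(c[0])[0]); print('cap top',a)
m,c=blobs(s,(100,120,60),(125,255,255),10,(205,178,230,200)); b=np.array(cv2.minEnclosingCircle(c[0])[0]); print('cap scene',b,cv2.contourArea(c[0]))
print('bottle cap',tri(MT,a,MS,b), cast(MT,[a],165), cast(MS,[b],165))
# hole
def dark(f,roi,thr):
    x0,y0,x1,y1=roi; g=cv2.cvtColor(np.ascontiguousarray(f[y0:y1,x0:x1]),cv2.COLOR_RGB2GRAY); cs,_=cv2.findContours((g<thr).astype(np.uint8),cv2.RETR_EXTERNAL,cv2.CHAIN_APPROX_NONE); c=max(cs,key=cv2.contourArea); e=cv2.fitEllipse(c); return np.array(e[0])+[x0,y0],e[1]
h2,sz=dark(f,(90,145,115,170),110); print('hole w2',h2,sz,cast(M,[h2],66))
h1,sz=dark(t,(388,152,402,166),140); print('hole top',h1,sz,cast(MT,[h1],66))
crop(f,70,120,170,210,6,'clev'); crop(s,190,160,290,240,6,'sb')
E
```

```text
cap top [377.  107.5]
cap scene [216.78572083 188.5       ] 64.0
bottle cap [ 747.89081881 -239.20756914  162.83638273] [[ 745.79025149 -237.92365139  165.        ]] [[ 749.61422855 -238.57614012  165.        ]]
hole w2 [102.09390926 157.53445148] (8.141056060791016, 12.03680419921875) [[ 618.36477629 -294.62178556   66.        ]]
hole top [394.45994663 158.90071106] (4.073731899261475, 4.8079352378845215) [[ 615.47768654 -296.44347543   66.        ]]
```

View pics/clev.png

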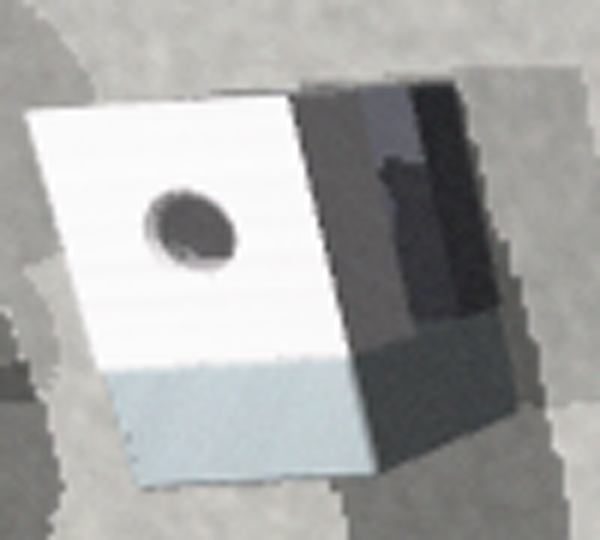

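View pics/sb.png

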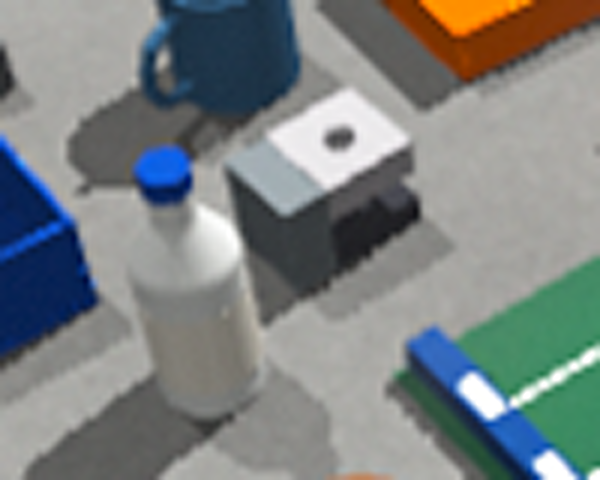

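```bash
python3 -m handwheel '[[6,[0.4,0,4],0],[6,[0.4,0,8],0],[6,[0.4,2,9.2],0],[6,[0.4,4,9.2],0],[6,[0.4,4.5,9.2],0],[6,[0.4,4.5,9.2],0]]'
python3 - <<'E'
from m import *
f,M=grab('wrist'); print(state()['ee_pos']); crop(f,180,120,460,290,2.8,'w17')
np.savez('w17.npz',f=f,E=M[3])
m,c=blobs(f,(24,150,100),(34,255,255),100,(200,100,440,300)); k=c[0]; r=cv2.boundingRect(k); print(r)
u=r[0]+r[2]/2; print(u, cast(M,[(u,230)],106), cast(M,[(u,r[1])],108), proj(M,[[424.2,415.2,108],[424.2,428.2,108]]))
go([424.2,415.2,76],0)
E
```

```text
time_s: 23.25
ee_pos: [423.6, 414.0, 134.3]
ee_rot: [-90.6, 0.5, -0.1]
force: [0.5, 0.2, -0.2]
gripper_width: 60.0
[424.19243953 414.40014399 135.34201828]Traceback (most recent call last):
  File "<stdin>", line 4, in <module>
IndexError: list index out of range
```

View pics/w17.png

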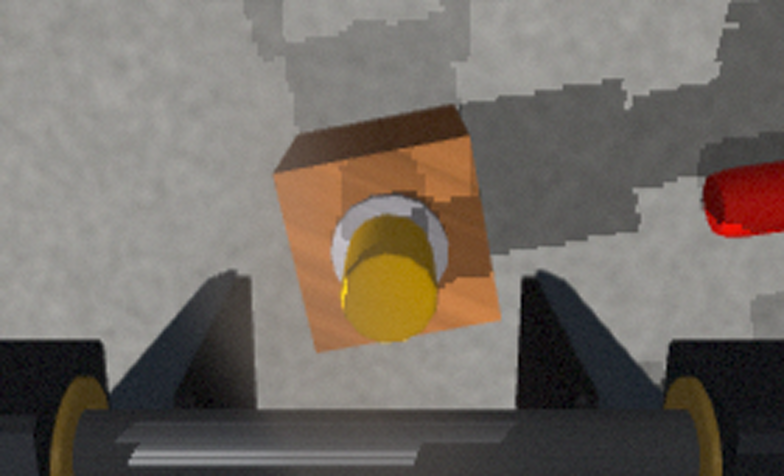

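```bash
python3 - <<'E'
from m import *
d=np.load('w17.npz'); f=d['f']; M0=model('wrist'); M=(M0[0],M0[1],M0[2],d['E'])
# top disc: left/right extremes near row of centre, bottom edge
m,c=blobs(f,(20,120,80),(34,255,255),100,(200,100,440,265)); k=c[0][:,0,:]; print(k.min(0),k.max(0))
u=(k[:,0].min()+k[:,0].max())/2; vb=k[:,1].max()+.5
r=(k[:,0].max()-k[:,0].min()+1)/2
low=cast(M,[(u,vb)],108)[0]; print('near edge',low,'centre by edge',low[:2]+[0,13]); print('centre by circle',cast(M,[(u,226)],108)[0], r)
go([424.2,415.2,76],0)
E
```

```text
[301 197] [335 241]
near edge [423.87450849 402.94124453 108.        ] centre by edge [423.87450849 415.94124453]
centre by circle [423.88514949 415.20578298 108.        ] 17.5
shift cm [0.05 5.93 0.13] turn -0.1 (cur yaw -0.1, q6 43.4)
```

```bash
python3 -m handwheel '[[6,[0,3,0.1],0],[6,[0,5,0.1],0],[6,[0,5.9,0.1],0],[6,[0,5.9,0.1],0],[1.5,[0,5.9,0.1],0],[1.5,[0,5.9,0.1],0],[1.5,[0,5.9,0.1],0],[1.5,[0,5.9,0.1],0],[1.5,[0,5.9,0.1],0],[1.5,[0,5.9,0.1],0]]' 40
python3 - <<'E'
from m import *
f,M=grab('wrist'); print(state()['ee_pos']); crop(f,180,120,460,290,2.8,'w18'); np.savez('w18.npz',f=f,E=M[3])
E
```

```text
time_s: 24.3
ee_pos: [424.0, 415.0, 76.8]
ee_rot: [-90.5, 0.4, -0.1]
force: [-1.0, 0.4, 3.2]
gripper_width: 25.0
[423.97952537 415.07661878  76.7967016 ]
```

View pics/w18.png

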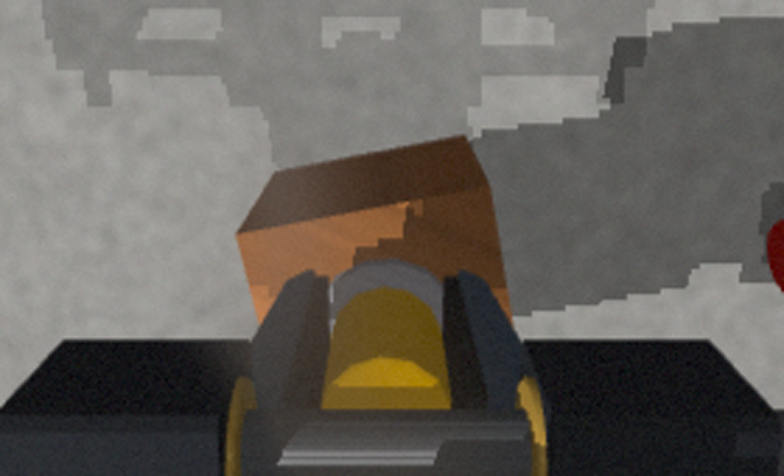

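```bash
python3 -m handwheel '[[1.5,[0,-3,0],0],[1.5,[0,-6,0],0],[1.5,[0,-9,0],0],[1.5,[0,-10,0],0],[1.5,[0,-10,0],0]]' 40
python3 - <<'E'
from m import *
go([537,-295,175],-90); print(state()['gripper_width'])
s,_=grab('scene'); crop(s,340,200,500,320,5,'s2')
E
```

```text
time_s: 24.85
ee_pos: [425.1, 416.3, 177.7]
ee_rot: [-90.4, 0.3, -0.1]
force: [0.3, -0.1, -1.2]
gripper_width: 25.2
shift cm [ 11.34   0.65 -71.1 ] turn 89.9 (cur yaw -0.1, q6 43.5)
25.16861820795929
```

View pics/s2.png

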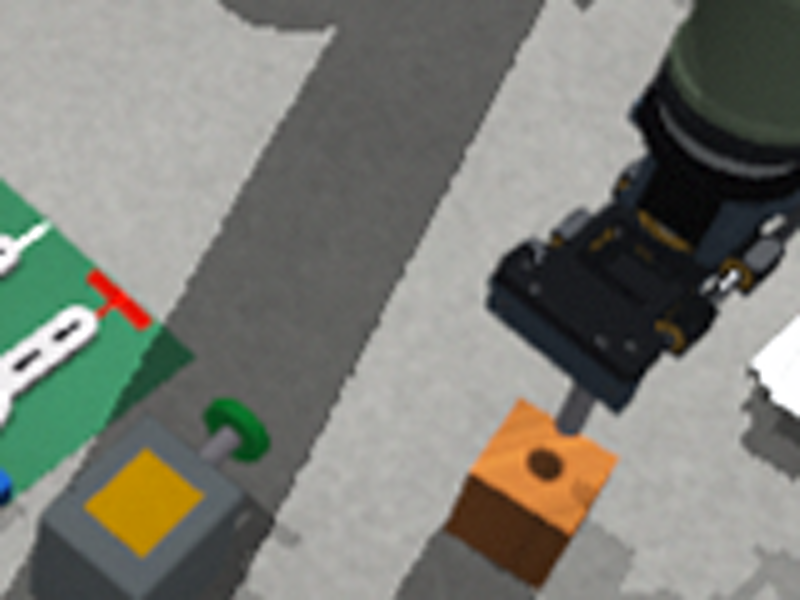

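```bash
python3 -m handwheel '[[1.5,[11.3,0.5,-71],90],[1.5,[11.3,0.5,-71],90],[1.5,[11.3,0.5,-71],90],[1.5,[11.3,0.5,-71],90],[1.5,[11.3,0.5,-71],90],[1.5,[11.3,0.5,-71],90],[1.5,[11.3,0.5,-71],90],[1.5,[11.3,0.5,-71],90],[1.5,[11.3,0.5,-71],90],[1.5,[11.3,0.5,-71],90]]'
python3 - <<'E'
from m import *
go([537,-295,175],-90); print(state()['gripper_width'])
E
```

```text
time_s: 25.9
ee_pos: [500.6, -79.9, 174.2]
ee_rot: [-90.7, -0.4, -86.4]
force: [1.0, 0.6, -1.4]
gripper_width: 25.0
shift cm [21.69  0.05  2.29] turn 3.6 (cur yaw -86.4, q6 76.7)
24.955230674243
```

```bash
python3 -m handwheel '[[1.5,[21.7,0,2.3],3.6],[1.5,[21.7,0,2.3],3.6],[1.5,[21.7,0,2.3],3.6],[1.5,[21.7,0,2.3],3.6],[1.5,[21.7,0,2.3],3.6],[1.5,[21.7,0,2.3],3.6],[1.5,[21.7,0,2.3],3.6]]'
python3 - <<'E'
from m import *
f,M=grab('wrist'); print(state()['ee_pos'],state()['ee_rot'],state()['gripper_width']); crop(f,0,0,640,400,1.25,'w19'); np.savez('w19.npz',f=f,E=M[3])
E
```

```text
time_s: 26.6
ee_pos: [536.0, -294.0, 173.5]
ee_rot: [-90.9, -0.3, -90.1]
force: [0.9, 0.9, -1.5]
gripper_width: 25.2
[ 536.23834949 -293.42945708  174.08028831] [-90.82930756  -0.30039468 -89.99162464] 25.562246148757097
```

View pics/w19.png

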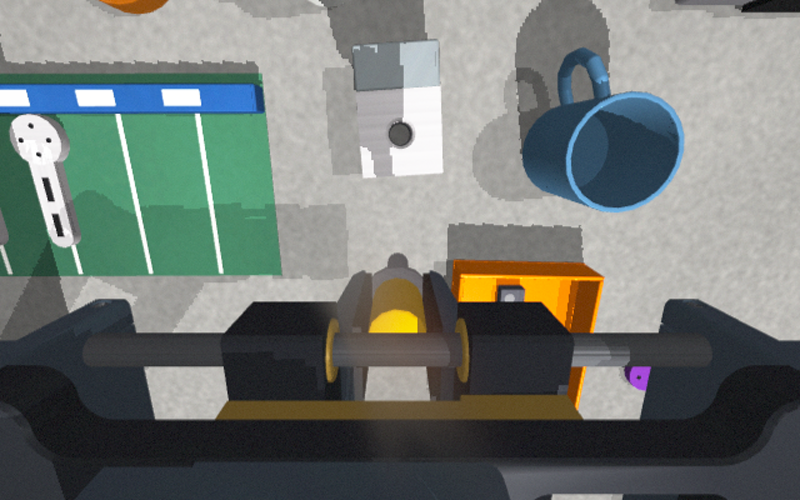

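```bash
python3 - <<'E'
from m import *
d=np.load('w19.npz'); f=d['f']; M0=model('wrist'); M=(M0[0],M0[1],M0[2],d['E'])
crop(f,280,30,360,145,5,'hole')
g=cv2.cvtColor(f,cv2.COLOR_RGB2GRAY)[95:120,308:332]; 
for thr in (80,100,115):
    cs,_=cv2.findContours((g<thr).astype(np.uint8),cv2.RETR_EXTERNAL,cv2.CHAIN_APPROX_NONE); c=max(cs,key=cv2.contourArea); e=cv2.fitEllipse(c); u=np.array(e[0])+[308,95]; print(thr,u,e[1],cast(M,[u],66)[0])
# pin tip / shank in view
E
```

```text
80 [319.45703411 107.03694344] (16.782257080078125, 17.24066734313965) [ 619.52512733 -295.39049      66.        ]
100 [319.73688602 106.68816566] (17.62679100036621, 18.577505111694336) [ 619.82810082 -295.64486462   66.        ]
115 [319.77697372 106.63415527] (18.11831283569336, 18.663549423217773) [ 619.87500115 -295.68128191   66.        ]
```

View pics/hole.png

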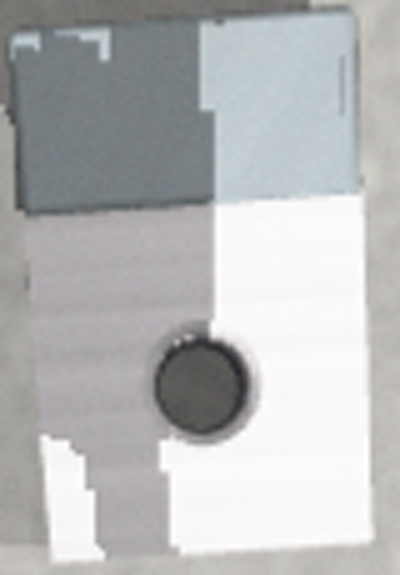

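```bash
cat > pin.py <<'E'
from m import *
Rg=Rot.from_euler('xyz',[-90.5,0.4,-0.1],degrees=True).as_matrix()
tip_t=Rg.T@(np.array([424.0,415.3,4])-np.array([424.0,415.05,76.8]))
ax_t=Rg.T@np.array([0,0,1.])
def tip():
    p,R,s=tool(); return p+R@tip_t, R@ax_t, s
def totip(target,yaw=-90):
    t,a,s=tip(); p,R,_=tool(); print('tip',t.round(2),'axis',a.round(4),'force',s['force'].round(1),'shift cm',(R.T@(np.array(target)-t)/10).round(2),'yaw',s['ee_rot'][2].round(2),'w',s['gripper_width'].round(1))
E
python3 -c "
from pin import *
totip([619.7,-296,80])"
```

```text
Traceback (most recent call last):
  File "pin.py", line 8, in totip
    t,a,s=tip(); p,R,_=tool(); print('tip',t.round(2),'axis',a.round(4),'force',s['force'].round(1),'shift cm',(R.T@(np.array(target)-t)/10).round(2),'yaw',s['ee_rot'][2].round(2),'w',s['gripper_width'].round(1))
                                                                                                                                                                                        ^^^^^^^^^^^^^^^^^^^^^^^^
AttributeError: 'float' object has no attribute 'round'
```

```bash
sed -i "s/s\['gripper_width'\].round(1)/round(s['gripper_width'],1)/" pin.py
python3 -c "
from pin import *
totip([619.7,-296,80])"
```

```text
tip [ 536.07 -294.32  101.29] axis [0.0057 0.0122 0.9999] force [-0.3  0.6 -1.3] shift cm [0.16 2.01 8.39] yaw -89.99 w 25.6
```

```bash
python3 -m handwheel '[[1.5,[0.2,0,4],0],[1.5,[0.2,0,7],0],[1.5,[0.2,0.5,8.4],0],[1.5,[0.2,1.5,8.4],0],[1.5,[0.2,2,8.4],0],[1.5,[0.2,2,8.4],0]]'
python3 - <<'E'
from pin import *
totip([619.7,-296,70])
f,M=grab('wrist'); crop(f,200,100,440,290,3,'w20')
s,_=grab('scene'); crop(s,190,130,300,230,5,'s3')
totip([619.7,-296,70])
E
```

```text
time_s: 27.25
ee_pos: [617.8, -294.7, 151.3]
ee_rot: [-91.1, -0.2, -90.0]
force: [-0.3, -1.0, -2.2]
gripper_width: 25.4
tip [ 617.31 -295.47   78.53] axis [0.0098 0.0105 0.9999] force [-0.3 -1.  -2.2] shift cm [0.05 0.85 0.26] yaw -89.99 w 25.4
tip [ 618.6  -296.31   80.17] axis [0.0066 0.0119 0.9999] force [ 0.2  1.  -0.8] shift cm [-0.04  1.01  0.13] yaw -90.02 w 24.7
```

View pics/w20.png

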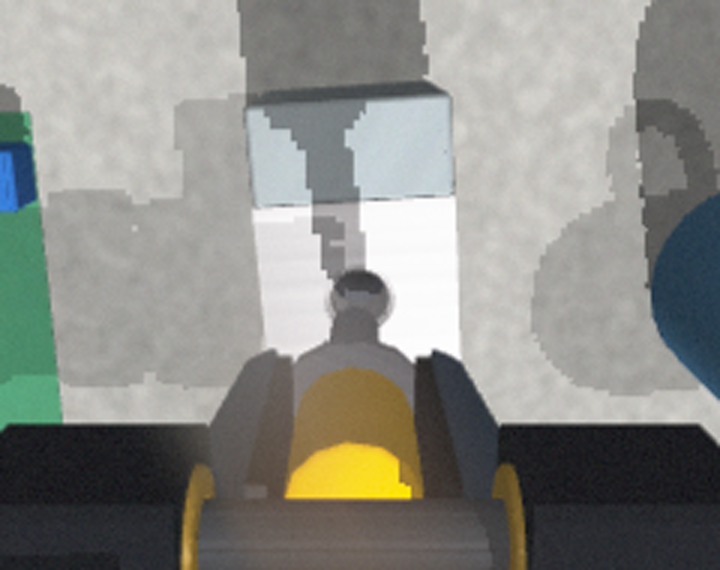

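View pics/s3.png

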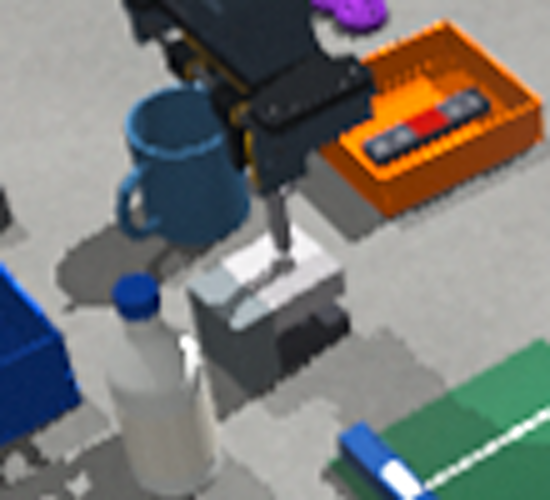

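```bash
python3 - <<'E'
from pin import *
f,M=grab('wrist'); np.savez('w21.npz',f=f,E=M[3]); crop(f,295,180,345,230,14,'w21')
totip([619.7,-296,70]); t,_,_=tip(); print('proj tip',proj(M,[t,[619.7,-296,66]]))
E
```

```text
tip [ 619.02 -296.59   80.56] axis [0.0057 0.0124 0.9999] force [ 0.7  0.6 -1.4] shift cm [-0.07  1.05  0.08] yaw -90.02 w 25.5
proj tip [[319.3570961  205.91850624]
 [318.545215   200.31315325]]
```

View pics/w21.png

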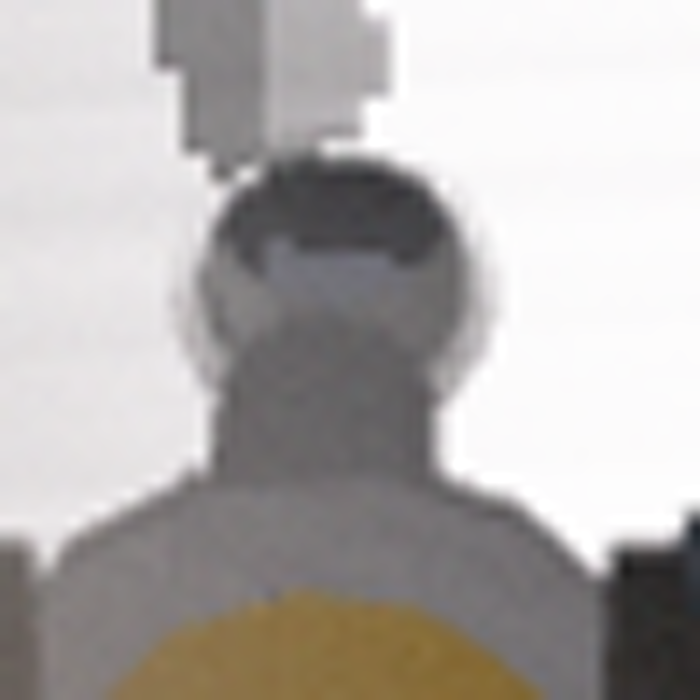

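```bash
python3 -m handwheel '[[1.5,[0,0.5,0.1],0],[1.5,[0,1.0,0.1],0],[1.5,[0,1.5,0.1],0],[1.5,[0,1.8,0.1],0]]'
python3 - <<'E'
from pin import *
totip([619.7,-296.6,30])
f,M=grab('wrist'); crop(f,295,170,345,230,10,'w22')
totip([619.7,-296.6,30])
E
```

```text
time_s: 27.8
ee_pos: [619.5, -295.7, 134.5]
ee_rot: [-90.9, -0.3, -90.0]
force: [0.2, -0.6, -0.9]
gripper_width: 25.5
tip [ 619.27 -296.56   61.7 ] axis [0.0068 0.0118 0.9999] force [ 0.2 -0.6 -0.9] shift cm [-0.01  3.17  0.09] yaw -90.03 w 25.5
tip [ 619.2  -296.47   61.29] axis [0.0072 0.0116 0.9999] force [ 0.6 -0.7 -2. ] shift cm [-0.    3.13  0.1 ] yaw -90.03 w 25.4
```

View pics/w22.png

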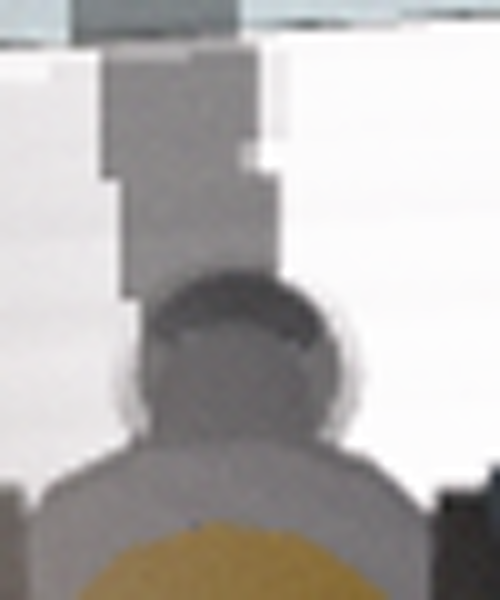

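```bash
python3 -m handwheel '[[1.5,[0.05,0.6,0.1],0],[1.5,[0.05,1.2,0.1],0],[1.5,[0.05,1.8,0.1],0],[1.5,[0.05,2.0,0.1],0]]'
python3 - <<'E'
from pin import *
totip([619.7,-296.6,5])
E
```

```text
time_s: 28.25
ee_pos: [619.7, -296.0, 112.9]
ee_rot: [-91.0, -0.2, -90.0]
force: [-0.7, 0.2, -2.4]
gripper_width: 25.4
tip [ 619.37 -296.8    40.12] axis [0.0086 0.0109 0.9999] force [-0.7  0.2 -2.4] shift cm [-0.03  3.51  0.09] yaw -90.03 w 25.4
```

```bash
python3 -m handwheel '[[1.5,[0,0.6,0.05],0],[1.5,[0,1.2,0.05],0],[1.5,[0,1.8,0.05],0],[1.5,[0,2.0,0.05],0]]'
python3 - <<'E'
from pin import *
totip([619.7,-296.6,4])
E
```

```text
time_s: 28.65
ee_pos: [619.6, -295.9, 91.9]
ee_rot: [-91.0, -0.2, -90.0]
force: [0.1, -0.1, -2.0]
gripper_width: 25.0
tip [ 619.2  -296.69   19.13] axis [0.0095 0.0104 0.9999] force [ 0.1 -0.1 -2. ] shift cm [-0.01  1.51  0.08] yaw -90.03 w 25.0
```

```bash
python3 -m handwheel '[[1.5,[0,0.5,0.05],0],[1.5,[0,1.0,0.05],0],[1.5,[0,1.4,0.05],0],[1.5,[0,1.5,0.05],0],[1.5,[0,1.6,0.05],0]]'
python3 - <<'E'
from pin import *
totip([619.7,-296.6,4])
E
```

```text
time_s: 29.15
ee_pos: [619.8, -296.0, 76.9]
ee_rot: [-91.0, -0.2, -90.0]
force: [-2.2, 2.4, 7.1]
gripper_width: 25.2
tip [ 619.35 -296.71    4.09] axis [0.0094 0.0104 0.9999] force [-2.2  2.4  7.1] shift cm [-0.01  0.01  0.04] yaw -90.02 w 25.2
```

```bash
python3 -m handwheel '[[4.5,[0,0,0],0],[4.5,[0,0,0],0],[4.5,[0,0,0],0],[4.5,[0,-2,0],0],[4.5,[0,-5,0],0],[4.5,[0,-9,0],0],[4.5,[0,-11,0],0],[4.5,[0,-11,-5],0],[4.5,[0,-11,-9],0],[4.5,[0,-11,-9],0]]'
python3 - <<'E'
from m import *
f,M=grab('wrist'); crop(f,0,0,640,400,1.25,'w23')
s,_=grab('scene'); crop(s,190,130,300,230,5,'s4'); print(state()['ee_pos'])
E
```

```text
time_s: 30.15
ee_pos: [526.8, -294.9, 188.7]
ee_rot: [-91.3, -0.1, -90.1]
force: [1.3, 0.3, 0.7]
gripper_width: 45.3
[ 531.58941107 -295.73786565  189.04338686]
```

View pics/w23.png

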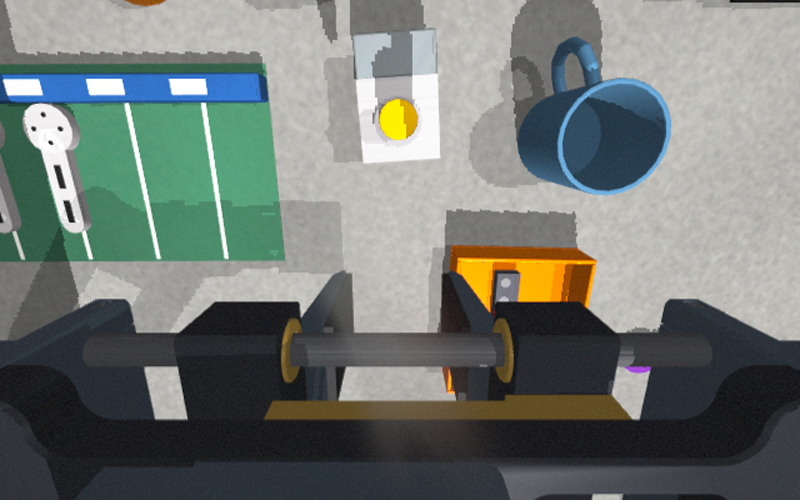

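View pics/s4.png

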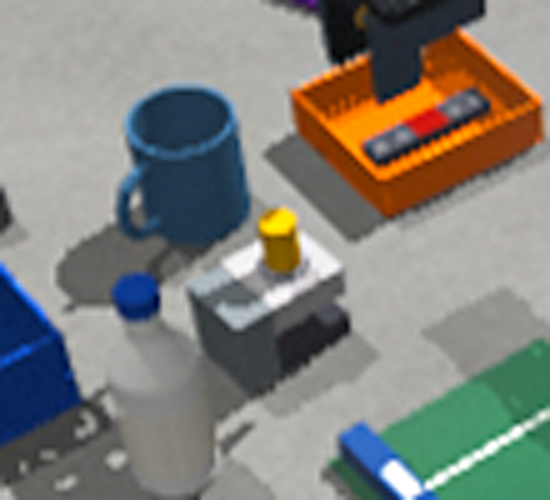

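```bash
python3 -m handwheel '[[2,[-38.8,0,-3],0],[2,[-38.8,0,-3],0],[2,[-38.8,0,-3],0],[2,[-38.8,0,-3],0],[2,[-38.8,0,-3],0],[2,[-38.8,0,-3],0],[2,[-38.8,0,-3],0],[2,[-38.8,0,-3],0],[2,[-38.8,0,-3],0],[2,[-38.8,0,-3],0]]'
python3 - <<'E'
from m import *
f,M=grab('wrist'); crop(f,0,0,640,400,1.25,'w24'); print(state()['ee_pos']); np.savez('w24.npz',f=f,E=M[3])
E
```

```text
time_s: 31.25
ee_pos: [503.2, 93.4, 188.0]
ee_rot: [-90.9, -0.2, -89.9]
force: [-0.1, 0.4, 0.1]
gripper_width: 19.8
[503.0527785   92.47204042 187.90382178]
```

View pics/w24.png

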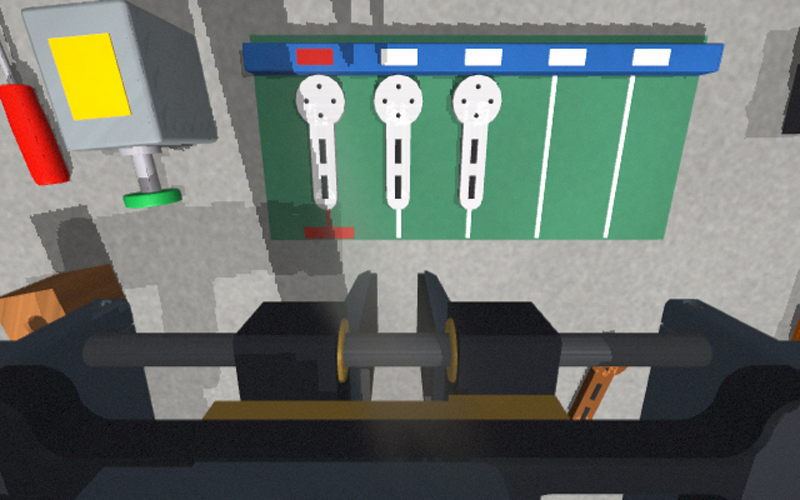

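```bash
python3 - <<'E'
from m import *
d=np.load('w24.npz'); f=d['f']; M0=model('wrist'); M=(M0[0],M0[1],M0[2],d['E'])
for roi in ((230,58,284,172),(296,58,342,172),(355,58,405,172)):
    linkfit(f,M,roi,'chk',165)
# lane line near tail, z=0
for v in (180,184):
    row=f[v].astype(int); on=[u for u in range(300,540) if row[u].min()>150]; g=np.split(np.array(on),np.where(np.diff(on)>2)[0]+1)
    print([(k.mean().round(1),cast(M,[(k.mean(),v)],0)[0][:2].round(1)) for k in g if 2<len(k)<8])
red=[u for u in range(250,275) if f[175,u,0]>1.6*f[175,u,1]]; print(cast(M,[(np.mean(red),175)],0))
m,c=blobs(f,(100,120,40),(125,255,255),300,(190,20,600,62)); b=cv2.boundingRect(c[0]); print(b,cast(M,[(260,b[1]+b[3]),(380,b[1]+b[3])],22))
crop(f,190,20,450,200,3,'w24c')
E
```

```text
px (240, 60, 36, 107) len 117.3 headw 38.2 origin [576.5 160.1] ang 0.0 head [614.5 160.1]
px (299, 60, 39, 112) len 123.2 headw 42.4 origin [576.5  93.2] ang 0.1 head [614.5  93.3]
px (363, 60, 38, 112) len 123.3 headw 41.8 origin [576.7  22.6] ang -0.2 head [614.7  22.5]
[(np.float64(318.5), array([499.7,  92.3])), (np.float64(374.5), array([499.8,  21.6])), (np.float64(429.5), array([499.9, -48. ])), (np.float64(485.5), array([ 500. , -118.9])), (np.float64(536.5), array([ 500.1, -183.5]))]
[(np.float64(318.5), array([494.5,  92.3])), (np.float64(374.0), array([494.6,  21.9])), (np.float64(429.5), array([494.7, -48.5])), (np.float64(484.5), array([ 494.8, -118.5])), (np.float64(536.0), array([ 494.9, -184. ]))]
[[506.05731677 162.57606056   0.        ]]
(194, 34, 385, 27) [[633.49185379 154.65692273  22.        ]
 [633.83468391  27.88867901  22.        ]]
```

View pics/w24c.png

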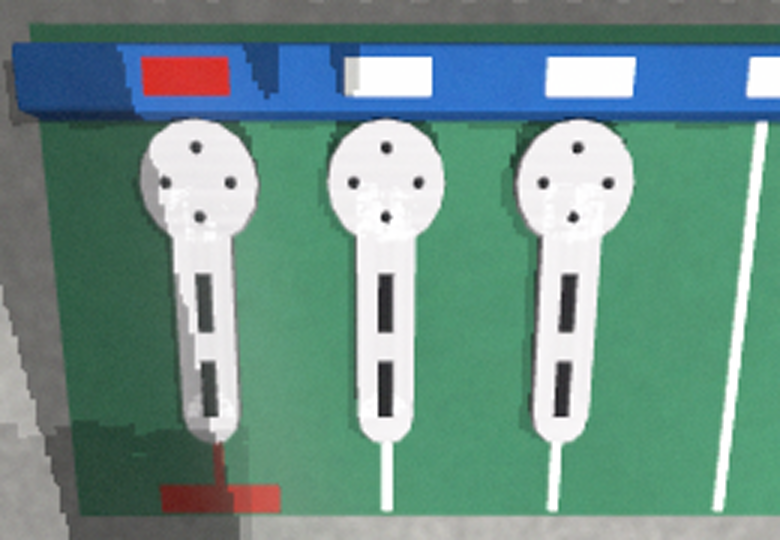

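```bash
python3 - <<'E'
from m import *
d=np.load('w24.npz'); f=d['f']; M0=model('wrist'); M=(M0[0],M0[1],M0[2],d['E'])
m,c=blobs(f,(55,150,50),(80,255,255),60,(80,140,160,180)); k=c[0]; r=cv2.minAreaRect(k); print(r,cast(M,cv2.boxPoints(r),62).round(1).tolist(),cast(M,[r[0]],62))
go([495,291,185],-90); go([495,291,45],-90)
E
```

```text
((121.45386505126953, 158.63076782226562), (11.039091110229492, 44.90057373046875), 82.87498474121094) [[538.9, 316.3, 62.0], [544.6, 270.2, 62.0], [533.5, 270.7, 62.0], [527.7, 317.4, 62.0]] [[536.21559906 293.60515789  62.        ]]
shift cm [-19.85   0.22  -0.81] turn -0.0 (cur yaw -90.0, q6 99.3)
shift cm [-19.91  14.22  -0.58] turn -0.0 (cur yaw -90.0, q6 99.3)
```

```bash
python3 -m handwheel '[[0,[-20.1,0,-0.8],0],[0,[-20.1,0,-0.8],0],[0,[-20.1,0,-0.8],0],[0,[-20.1,0,-0.8],0],[0,[-20.1,4,-0.8],0],[0,[-20.1,9,-0.8],0],[0,[-20.1,14.2,-0.8],0],[0,[-20.1,14.2,-0.8],0],[0,[-20.1,14.2,-0.8],0]]'
python3 - <<'E'
from m import *
f,M=grab('wrist'); crop(f,0,0,640,400,1.25,'w25'); print(state()['ee_pos'],state()['force'])
s,_=grab('scene'); crop(s,300,220,460,340,5,'s5')
E
```

```text
time_s: 32.2
ee_pos: [493.7, 292.0, 45.1]
ee_rot: [-91.0, -0.3, -90.1]
force: [-0.2, 0.1, 1.7]
gripper_width: 0.4
[494.98004455 292.86027582  46.8969849 ] [ 0.30978272 -0.03515603  0.71111464]
```

View pics/w25.png

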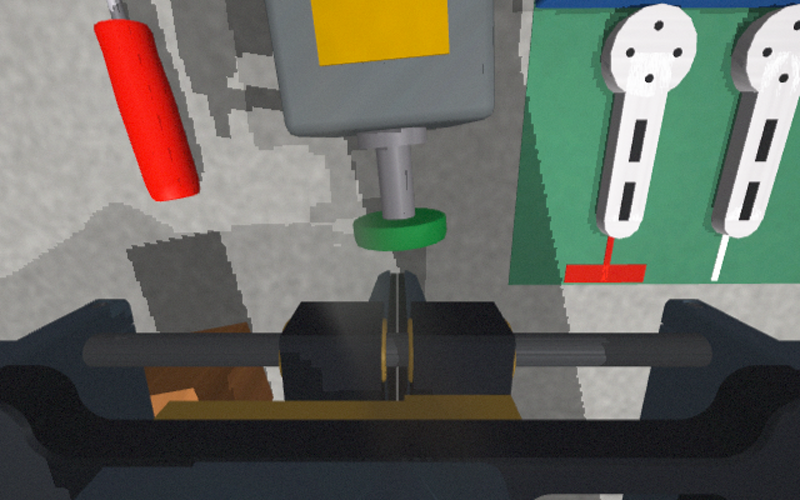

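View pics/s5.png

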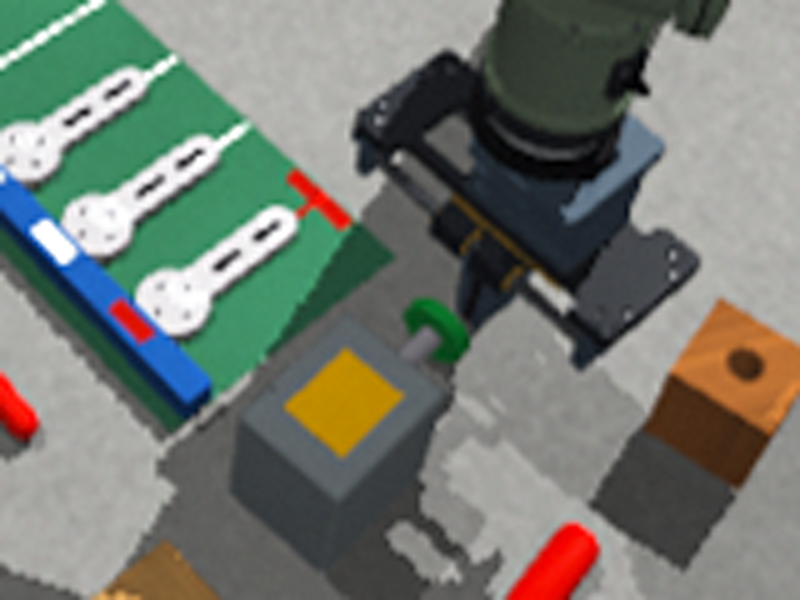

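```bash
python3 -m handwheel '[[0,[0,0,0.7],0],[0,[0,0,1.4],0],[0,[0,0,2],0],[0,[0,0,2.4],0],[0,[0,0,2.4],0]]'
python3 -m handwheel '[[0,[0,0,0.6],0],[0,[-0.1,0,1.2],0],[0,[-0.1,0,1.8],0],[0,[-0.1,0,1.8],0]]'
```

```text
time_s: 32.8
ee_pos: [519.0, 293.4, 47.9]
ee_rot: [-90.7, -0.1, -90.1]
force: [-5.0, 0.5, 4.0]
gripper_width: 0.2
time_s: 33.2
ee_pos: [535.3, 294.7, 47.7]
ee_rot: [-91.0, -0.1, -90.1]
force: [-8.5, 2.7, 5.8]
gripper_width: 0.7
```

```bash
python3 -m handwheel '[[0,[0,0,0.3],0],[0,[0,0,0.6],0],[0,[-0.1,0,0.8],0],[0,[-0.1,0,0.9],0],[0,[-0.1,0,0.9],0]]'
python3 - <<'E'
from m import *
f,M=grab('wrist'); crop(f,160,0,480,240,2.4,'w26'); print(state()['ee_pos'],state()['force'])
E
```

```text
time_s: 33.7
ee_pos: [541.5, 295.3, 47.8]
ee_rot: [-91.3, -0.2, -90.1]
force: [-9.5, 1.0, 8.0]
gripper_width: 0.5
[541.45905139 295.2653498   47.83664823] [-9.44489029 -0.46365459  8.54376177]
```

View pics/w26.png

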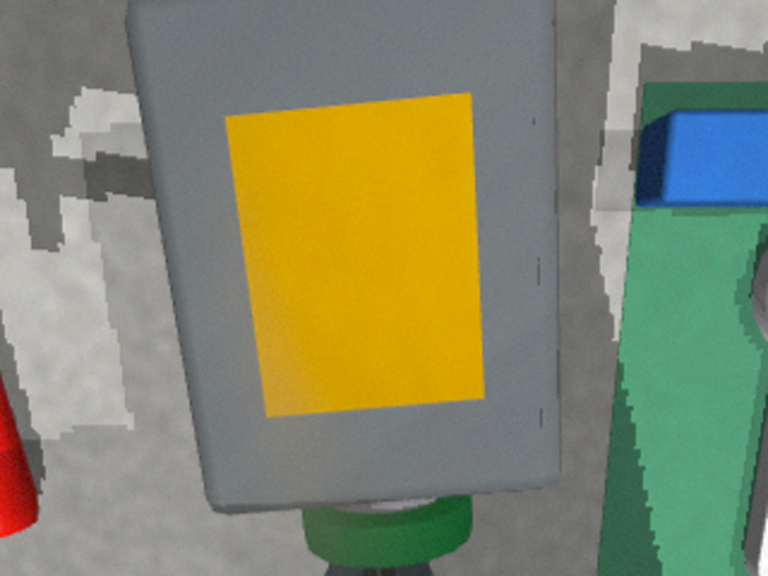

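```bash
python3 -m handwheel '[[0,[0,0,0.3],0],[0,[0,0,0.5],0],[0,[0,0,0.6],0],[0,[0,0,0.6],0]]'
```

```text
time_s: 34.15
ee_pos: [543.3, 295.4, 48.0]
ee_rot: [-91.8, -0.2, -90.1]
force: [-12.2, 1.9, 9.2]
gripper_width: 0.4
```

```bash
python3 -m handwheel '[[0,[0,0,0.2],0],[0,[0,0,-1],0],[0,[0,0,-2.5],0],[0,[0,0,-5],0],[0,[0,0,-6],0],[0,[0,-5,-6],0],[0,[0,-10,-6],0],[0,[5,-15,-6],0],[0,[10,-15,-6],0],[0,[15,-15,-6],0]]'
python3 - <<'E'
from h import *
go([503,93,188],-90)
E
```

```text
time_s: 35.15
ee_pos: [489.9, 161.3, 202.1]
ee_rot: [-91.4, -0.2, -90.0]
force: [1.1, -0.6, -0.3]
gripper_width: 0.2
shift cm [6.83 1.4  1.34] turn -0.0 (cur yaw -90.0, q6 106.7)
```

```bash
python3 -m handwheel '[[0,[6.8,1,0.5],0],[0,[6.8,1,0.5],0],[0,[6.8,1,0.5],0],[0,[6.8,1,0.5],0]]'
python3 - <<'E'
from m import *
f,M=grab('wrist'); crop(f,0,0,640,400,1.25,'w27'); print(state()['ee_pos'],state()['force'])
for roi in ((230,50,284,165),(296,50,342,165),(355,50,405,165)): linkfit(f,M,roi,'chk',165)
m,c=blobs(f,(55,150,50),(80,255,255),60,(80,100,170,190)); r=cv2.minAreaRect(c[0]); print('disc',cast(M,[r[0]],62))
t,_=grab('top'); cv2.imwrite('pics/t3.png',t[:,:,::-1]); s,_=grab('scene'); cv2.imwrite('pics/s6.png',s[:,:,::-1])
E
```

```text
time_s: 35.55
ee_pos: [495.5, 93.3, 192.4]
ee_rot: [-91.3, -0.1, -90.1]
force: [0.1, -0.4, -0.3]
gripper_width: 0.4
[495.35215278  93.90550385 192.35986925] [ 0.12983668  0.37266637 -0.20984223]
px (240, 52, 36, 107) len 116.9 headw 38.3 origin [576.4 160.2] ang -0.1 head [614.4 160.1]
px (299, 52, 39, 113) len 124.0 headw 42.5 origin [576.1  93.1] ang -0.0 head [614.1  93.1]
px (362, 51, 39, 114) len 125.0 headw 42.7 origin [577.   22.7] ang -0.1 head [615.   22.7]
disc [[536.32647133 293.75839378  62.        ]]
```

View pics/w27.png

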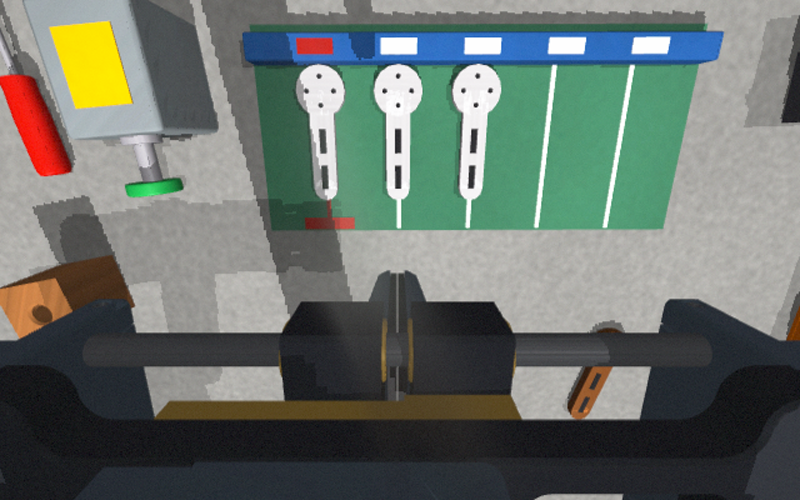

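View pics/s6.png

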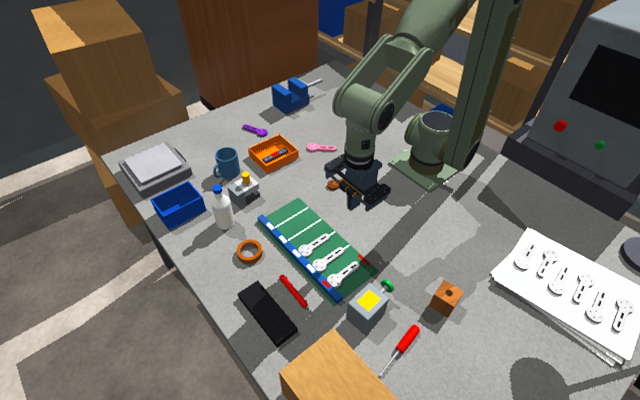

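View pics/t3.png

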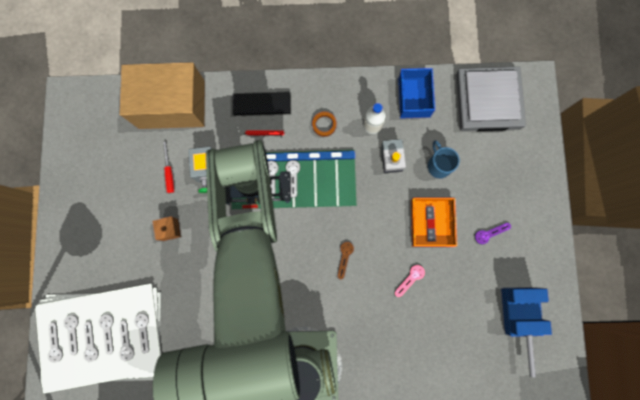

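```bash
python3 - <<'E'
from h import *
f,M=grab('wrist'); crop(f,190,10,600,200,1.9,'w28'); print(state()['time_s'])
print(job.job_done())
E
```

```text
35.75
the job is handed in; nothing more can be done
None
```

View pics/w28.png

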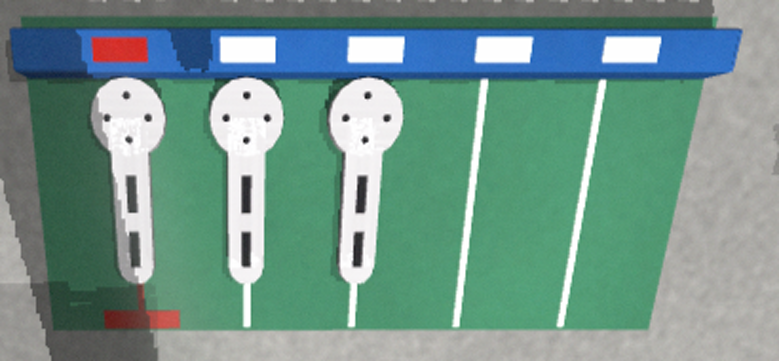

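The job is done and was handed in at 35.8 s; the hand-in gave no verdict.

- **Offcut:** it lies in the orange bin.
- **Links:** I found three on the bench and put them in lanes 1 to 3. Each was pushed against the fence until about 5 N of contact. I left the six on the paper stack alone: they look like solid links, but they are not on the bench and would have made nine.
- **Pin:** it is home in the clevis. I felt 7 N when it bottomed, and the pictures show the collar on the top face.
- **Plunger:** I pushed it to its hard stop at 12 N, about 29 mm of travel. It came back out, with the disc measured within 0.2 mm of where it was before.

**Last checks:** the links are within about 0.2° of square. Lanes 2 and 3 are within about 1 mm of their lines. No knocked link and no moved bystander showed in the final pictures.

**Disagreements:**
- The outline of the lane 1 link was clipped by a shadow and read 2–3 mm off its line. The gripper was at 161.6 mm on release, against 162.6 to 163.5 mm measured for the line, so it should be 1–2 mm off.
- The cameras' x readings differ from the contact positions by about 2–3 mm. For the links I relied on touching the fence.

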